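# Screw the spatter hood onto the weld camera

### The job

Fit the loose spatter hood on the upturned weld camera: lower it upright over the threaded neck so that each of its three lugs rests wholly on top of a thread ridge. Without lifting it, turn it backward (counter-clockwise from above) until it drops a step into the slots, then turn it forward (clockwise) until it stops fully home, and let go. Leave the other things on the bench where they are.

Things in the scene. Friction and masses are not known exactly. Their poses are not given: they have to be found in the camera images.
- hood: Spatter hood, a stepped aluminium cap standing open end down, 74 mm tall, about 0.22 kg. Origin: centre of its skirt's underside, z up. Skirt: outer dia. 64 mm, inner 58 mm, z 0 to 28. Three equal lugs inside it, at azimuths 0, 120, 240 deg from its x axis. A dark upright rib, 10 mm wide, 3 mm proud, on the skirt's outside marks each lug. 70 mm over the ribs.
- grip (a point): Where to grip the hood, on its axis, 55 mm above its underside: a round knurled barrel, 42 mm in diameter, from 28 mm (top of the skirt) to 74 mm, with a glass window in its top. It can be taken from any side.
- camera: Weld camera, fixed, standing lens up in a cradle 130 mm square; finned grey body 86 mm square, then a round flange 78 mm across. Origin: centre of the cradle's underside, on the neck's axis, z up. In these notes phi is the angle about that axis from the camera's x axis, CLOCKWISE seen from above, in degrees.
- collar (a point): Centre of the flange face, 105 mm above the camera's origin. The steel neck stands on it: 44 mm core, 55 mm over the thread, 25 mm tall, its top 5 mm tapering to 34 mm; lugs clear the core by 1 mm. Hood's underside above this face: 10 to 12 mm when resting on the lands, about 4 mm when dropped, about 0.5 mm when home.
- slot (a point): Middle of one slot, phi = 0, 26 mm from the axis, 6.8 mm above the flange. The thread repeats every 120 deg: slots, 34 deg wide, where lugs can pass down, are centred on phi = 0, 120, 240. Turned backward off the lands the hood drops about 9 mm here onto the lower thread flank; a post stops it from turning back past the slot.
- land (a point): Middle of one land, the top of a thread ridge: phi = 55, 26 mm from the axis, 13.6 mm above the flange. Each ridge is 3 mm thick and runs from 17 to 93 deg after its slot's centre, its top falling clockwise from 15.1 to 12.1 mm. A lug is wholly on it when its centre is 28 to 82 deg after the slot's centre.
- post (a point): Foot of one post, phi = 98, at the flange. Posts stand 93 to 103 deg after each slot's centre, 19 mm above the flange; they block the lugs both on the lands and in the thread, so forward from a land leads nowhere. Do not set the lugs down on them.
- home (a point): Where a lug's foot lies when the hood is home: phi = 80, 26 mm from the axis, 3.6 mm above the flange. From a slot the lugs go clockwise under the ridges (2 mm of height to spare) on a flank that falls 3 mm, until they meet the posts at about 82 deg. Only weight and friction resist the turning.
- lug0 (a point): Foot of the hood's lug at azimuth 0, 26 mm from its axis, 3 mm above its underside. Each lug is 10 mm wide, 4 mm high and reaches in to 23 mm from the axis.
- lug1 (a point): Foot of the hood's lug at azimuth 120 degrees, likewise.
- lug2 (a point): Foot of the hood's lug at azimuth 240 degrees, likewise.
- clamp: Bystander: brass-coloured locking clamp, 260 mm long, lying; origin in its underside near the middle.
- chipper: Bystander: hammer, lying.
- wirebrush: Bystander: brush, lying.
- offcut: Bystander: flat steel offcut 90 x 40 x 8 mm, lying between hood and camera.
- magnet: Bystander: grey triangular welding magnet, about 100 mm, 20 mm high, lying.
- folded_box: Bystander: open folded bronze-brown metal box 100 x 75 x 60 mm.
- squeeze: Bystander: white plastic bottle, 150 mm tall.

How it is judged:
By the outcome, as a careful person would: the job done as asked, in the order asked, and still so for the second after the job is handed in, with the robot touching nothing.
It also fails if it takes over 45 s, if anything falls off the work surface, if the arm or the gripper's body presses on something with over 40 N, if the wrist force passes 120 N, or if a joint passes its speed limit or range.

### The arm

A 7-joint arm with a two-finger parallel gripper is mounted at the origin on the work surface. World frame = base frame: x ahead of the robot, y to its left, z up, the work surface at z = 0. Lengths are in m, angles in rad, forces in N, time in s.
With the tool pointing down it reaches from about 0.375 to 0.925 m from the base axis. Payload 3.1 kg.
Tool frame: the origin (TCP) lies at the very end of the fingers, on their centre line; the grasp point (between the pads) lies behind it (robot.grip_depth is the y of the grasp point in the tool frame, in m); y points along the fingers, z is the direction in which the jaws open and shut, and the axes are right-handed (so a half turn about y gives the same grasp; the last joint's range is limited). The gripper opens to 85 mm and grips with 20 to 120 N. Pads are 22 mm wide; open, the fingers measure 114 mm over their backs; the gripper's body (76 mm by 85 mm) begins 54 mm behind the grasp point. The pads swing forward as they close: fully open they stand 13 mm farther back than shut.
Start: joints at [1.136, 0.383, 0.044, 1.598, -0.018, 1.161, -0.05], TCP at [0.215, -0.613, 0.211] pointing down, gripper open.
Joint ranges: [-2.61, 2.61], [-0.41, 2.15], [-1.48, 1.57], [0, 2.5], [-1.57, 4.71], [0.05, 1.97], [-2.85, 2.85]. Speed limits (rad/s): [2.79, 2.79, 3.14, 3.14, 3.14, 3.14, 3.14].

### API

Orientations are given as a unit quaternion [w, x, y, z].
In Python, from bench import robot, viewer gives the robot as it stands.
- The arm moves only by the tool play_rows, never from a script. Its arguments are lists of equal length, an entry for each row: "offset": the shift along the tool's x, y, z in units of 25 mm (1.0 is 25 mm), a list of three; "yaw": the turn about the tool's y in degrees. A call has 1 to 8 rows; each row shifts and turns the pose as measured when the row begins, along the tool's axes as they then stand; what a row does not reach is not made up. A row lasts 1/12 s, in which the tool goes at most 41.7 mm and 7.16 degrees, less where a joint would pass 70% of its speed; a pose out of reach is approached as far as the arm can. A call is refused whole if a number of a shift passes 1 or a number of a turn 7.16, either way. A call with a gripper value outside its range is refused whole. "fingers" is the closure in counts, from 0 (fully open) to 255 (shut), set as the call begins (left out, the last holds). The fingers move at their own pace and stop on an object; "grip_force" is the grip in N (left out, the last holds). Time passes only in rows, so rows that do not move let the fingers close. It gives the time, the measured TCP pose, the force and the opening at its end, in the units of the state.
- robot.sense(): the state, without advancing time (a new reading comes with each control period).
- viewer.grab_frame(name): name is "scene" or "top" or "wrist"; returns a dict with "img" (420x560x3 uint8, blue, green, red), "range_z" (420x560 float32, m along the optical axis (not along the pixel's ray), 0 where there is no reading), "mtx" (3x3 intrinsics, pixels), "distortion" ([k1, k2, p1, p2, k3] as OpenCV has them; the pictures are not rectified), "T" (4x4, takes a point from camera to world coordinates). Camera axes: x right, y up, looking along -z (the intrinsics and any distortion apply to the point x, -y, -z); pixel columns grow to the right and rows downward; lengths in m; the calibration is good to about 2 mm. A picture is of the moment at which its call begins.
- robot.sign_off(): hands the job in, once; it reports no verdict.
The state is a dict: "t": time; "joint_pos": joint angles; "qd": joint speeds; "joint_torque": joint torques, N m; "eef_pos": TCP position; "orientation": TCP orientation; "force": force on the tool from outside, world axes, zero at the start; "wrist_torque": the same for the moment, N m; "finger_gap": opening from 0.0 (shut) to 1.0 (fully open).
Only numpy, scipy, OpenCV 4.12 (cv2) and the standard library are available. Lean on these libraries where they do the work, as an engineer would, in place of code of your own. Each camera call takes 0.05 s, during which the arm holds its last target.

## Working session

There is one attempt and no reset: what is moved stays moved. The work goes in short steps, Python scripts to look and compute and a tool call to move; the robot and the scene stay as the last step left them, time stands still between calls to the robot, and variables do not carry over. Pictures are saved under pics/ and viewed, and the job is handed in when it is done.

Besides the shell and the picture viewer there is one more tool, called after "Call:" by a JSON object that holds its "name" and its "arguments". play_rows: Moves the arm, as the interface text tells. Its arguments: {"type":"object","properties":{"offset":{"type":"array","items":{"type":"array","items":{"type":"number"}}},"yaw":{"type":"array","items":{"type":"number"}},"fingers":{"type":"number"},"grip_force":{"type":"number"}},"required":["offset","yaw"]}

```bash
ls; mkdir -p pics; python3 - <<'E'
from bench import robot, viewer
import cv2,numpy as np
print(robot.sense(), robot.grip_depth)
for n in ["scene","top","wrist"]:
    f=viewer.grab_frame(n); cv2.imwrite(f"pics/{n}0.png",f["img"]); print(n,f["mtx"].round(1).tolist(),f["distortion"],f["T"].round(3).tolist())
    np.savez(f"pics/{n}0.npz",**f)
E
```

```text
pics
{'t': 0.0, 'joint_pos': array([ 1.13620747,  0.38386056,  0.04386117,  1.59959239, -0.01789897,
        1.16120482, -0.04992497]), 'qd': array([ 0.00122534, -0.00198294, -0.00214038,  0.00075105, -0.00042819,
        0.00065287, -0.00051587]), 'joint_torque': array([-5.84254722e-04, -4.33460855e+01,  1.02421314e+00, -2.49511045e+01,
        1.05377435e-02,  1.13067019e-02,  1.24999224e-05]), 'eef_pos': array([ 0.21443883, -0.61254083,  0.20966263]), 'orientation': array([ 0.11830874, -0.11873349,  0.69802306, -0.69618187]), 'force': array([ 0.10773261, -0.07908027,  0.34951873]), 'wrist_torque': array([ 0.07827264,  0.00569166, -0.0152036 ]), 'finger_gap': 0.9987557880291821} -0.0187
scene [[410.5, 0.0, 285.8], [0.0, 410.5, 210.2], [0.0, 0.0, 1.0]] [-0.1065638  0.         0.         0.         0.       ] [[-0.027, -0.851, 0.524, 1.051], [1.0, -0.017, 0.024, 0.04], [-0.011, 0.525, 0.851, 0.92], [0.0, 0.0, 0.0, 1.0]]
top [[456.9, 0.0, 278.7], [0.0, 456.9, 207.2], [0.0, 0.0, 1.0]] [-0.10740195  0.          0.          0.          0.        ] [[0.006, 0.995, -0.096, 0.45], [-1.0, 0.004, -0.02, -0.0], [-0.02, 0.096, 0.995, 1.232], [0.0, 0.0, 0.0, 1.0]]
wrist [[361.1, 0.0, 277.4], [0.0, 361.1, 211.2], [0.0, 0.0, 1.0]] [-0.08122612  0.          0.          0.          0.        ] [[0.331, 0.891, 0.31, 0.293], [-0.944, 0.313, 0.106, -0.584], [-0.003, -0.327, 0.945, 0.372], [0.0, 0.0, 0.0, 1.0]]
```

View pics/scene0.png

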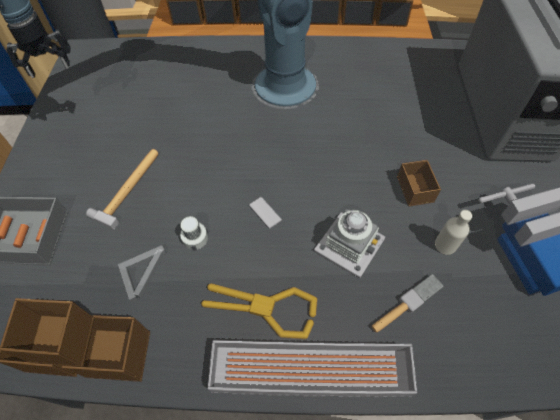

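View pics/top0.png

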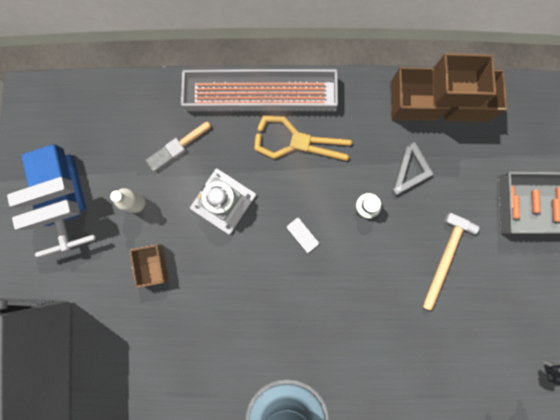

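View pics/wrist0.png

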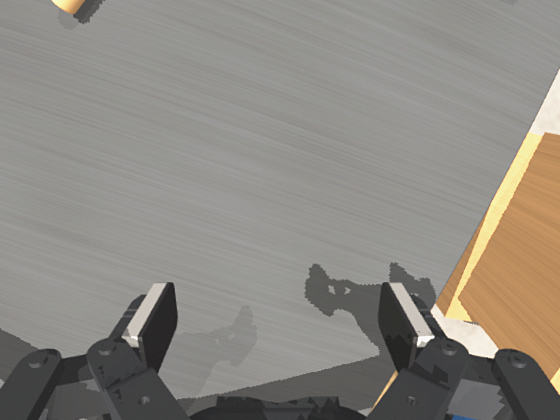

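The hood stands at top (369,206) and scene (193,233). The camera with its neck is at top (217,198) and scene (352,240). The offcut lies between them.

```bash
cat > h.py <<'E'
import numpy as np, cv2
def load(n): return dict(np.load(f"pics/{n}.npz"))
def deproj(f,uv,z):
    uv=np.asarray(uv,float).reshape(-1,1,2)
    n=cv2.undistortPoints(uv,f["mtx"],f["distortion"]).reshape(-1,2)
    z=np.asarray(z).reshape(-1)
    P=np.c_[n[:,0]*z,-n[:,1]*z,-z]
    return P@f["T"][:3,:3].T+f["T"][:3,3]
def cloud(f,box=None):
    H,W=f["range_z"].shape
    if box is None: box=(0,0,W,H)
    u,v=np.meshgrid(np.arange(box[0],box[2]),np.arange(box[1],box[3]))
    z=f["range_z"][v,u].ravel(); uv=np.c_[u.ravel(),v.ravel()]
    k=z>0
    return deproj(f,uv[k],z[k]),uv[k]
def proj(f,P):
    P=np.asarray(P,float).reshape(-1,3)
    c=(P-f["T"][:3,3])@f["T"][:3,:3]
    q=np.c_[c[:,0],-c[:,1],-c[:,2]]
    return cv2.projectPoints(q,np.zeros(3),np.zeros(3),f["mtx"],f["distortion"])[0].reshape(-1,2)
def crop(f,box,s,name):
    i=f["img"][box[1]:box[3],box[0]:box[2]]
    cv2.imwrite(f"pics/{name}.png",cv2.resize(i,None,fx=s,fy=s,interpolation=cv2.INTER_CUBIC))
E
python3 - <<'E'
from h import *
t=load("top0");s=load("scene0")
crop(t,(330,170,410,240),8,"t_hood");crop(t,(170,155,270,245),7,"t_cam")
crop(s,(160,200,230,260),9,"s_hood");crop(s,(300,190,400,285),6,"s_cam")
for n,f,bh,bc in (("top",t,(345,180,395,230),(180,160,265,240)),("scene",s,(170,205,220,260),(305,195,395,280))):
    P,uv=cloud(f,bh)
    for lo,hi in ((.015,.035),(.065,.09)):
        k=(P[:,2]>lo)&(P[:,2]<hi);print(n,"hood",lo,k.sum(),P[k].mean(0).round(4),P[k].min(0).round(4),P[k].max(0).round(4))
    P,uv=cloud(f,bc)
    for lo,hi in ((.095,.112),(.121,.14)):
        k=(P[:,2]>lo)&(P[:,2]<hi);print(n,"cam",lo,k.sum(),P[k].mean(0).round(4),np.median(P[k],0).round(4),P[k].min(0).round(4),P[k].max(0).round(4))
E
```

```text
top hood 0.015 237 [ 0.5691 -0.2079  0.0272] [ 0.5409 -0.2851  0.015 ] [ 0.6205 -0.1818  0.0337]
top hood 0.065 218 [ 0.5719 -0.2131  0.0737] [ 0.5512 -0.235   0.0652] [ 0.5919 -0.1923  0.0796]
top cam 0.095 387 [0.5815 0.1745 0.1051] [0.5788 0.1715 0.1051] [0.5462 0.1391 0.0958] [0.6222 0.2154 0.1118]
top cam 0.121 272 [0.583  0.1766 0.1286] [0.5833 0.1758 0.1291] [0.5592 0.1496 0.1213] [0.6067 0.2044 0.1365]
scene hood 0.015 267 [ 0.5858 -0.2057  0.0268] [ 0.5443 -0.2465  0.0151] [ 0.6089 -0.1815  0.0347]
scene hood 0.065 244 [ 0.5761 -0.2127  0.0737] [ 0.5537 -0.2345  0.065 ] [ 0.595  -0.1927  0.0788]
scene cam 0.095 426 [0.5984 0.172  0.1049] [0.6048 0.1678 0.1052] [0.5478 0.1372 0.095 ] [0.6243 0.2138 0.1118]
scene cam 0.121 301 [0.5884 0.1752 0.1286] [0.5891 0.1749 0.1293] [0.5603 0.1518 0.1211] [0.6104 0.2031 0.1345]
```

View pics/t_hood.png

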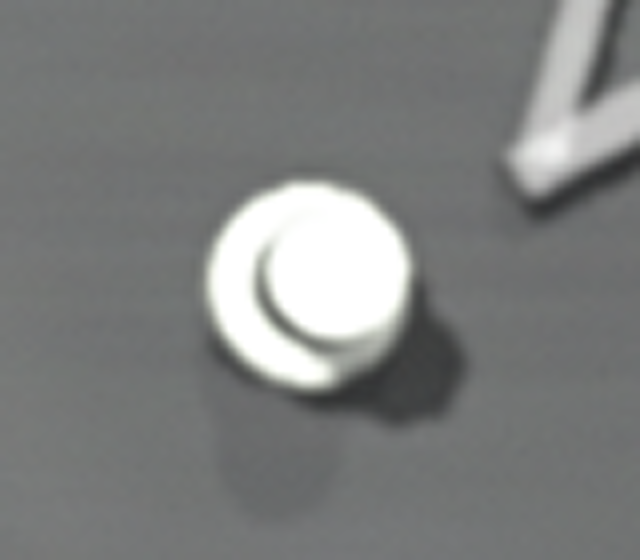

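View pics/s_hood.png

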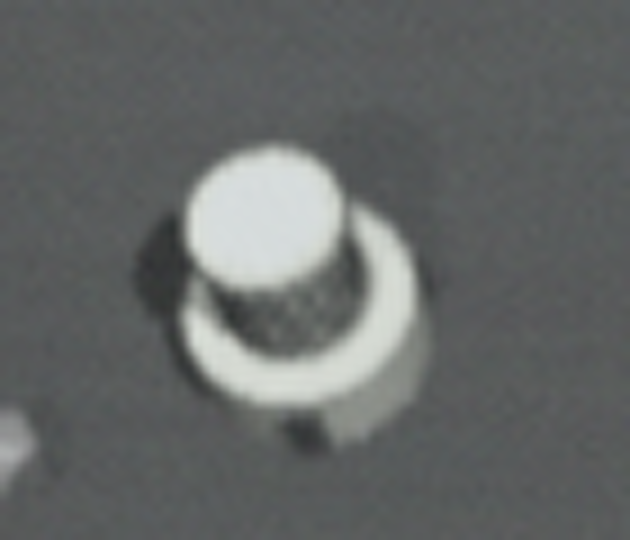

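View pics/t_cam.png

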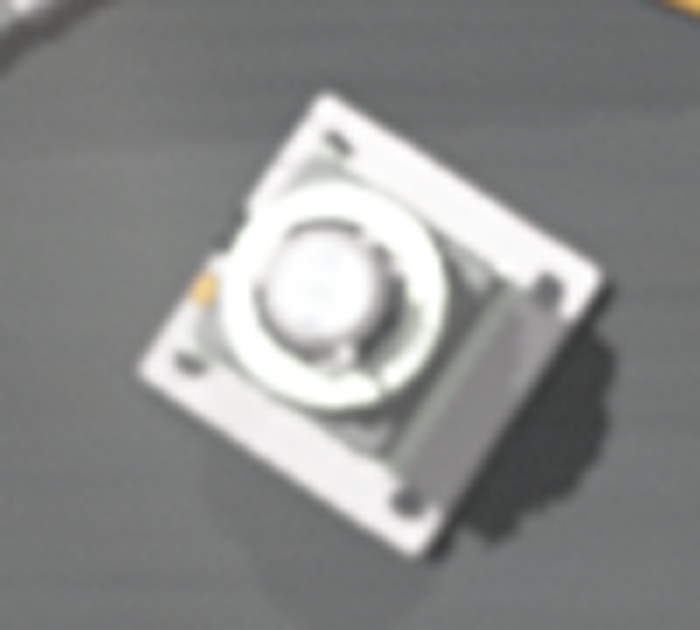

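View pics/s_cam.png

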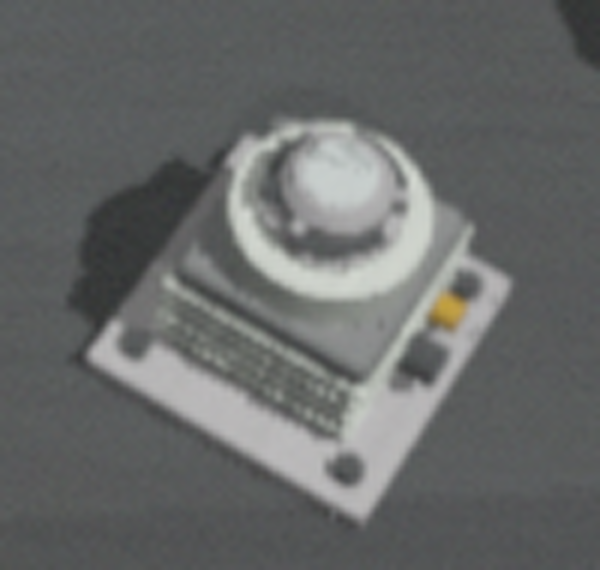

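```bash
cat >> h.py <<'E'
from scipy.spatial.transform import Rotation as Ro
def Rq(q): return Ro.from_quat(q,scalar_first=True).as_matrix()
def to(target,yaw=None):
    from bench import robot
    s=robot.sense(); R=Rq(s["orientation"]); d=np.asarray(target)-s["eef_pos"]
    print("t",round(s["t"],2),"pos",s["eef_pos"].round(4),"j7",s["joint_pos"][6].round(3),"gap",round(s["finger_gap"],3),"F",s["force"].round(1))
    print("R",R.round(3).tolist()); print("tool offset mm",(R.T@d*1000).round(1)," units",(R.T@d/.025).round(2))
E
python3 - <<'E'
from h import *
to([.573,-.213,.23])
E
```

```text
t 0.15 pos [ 0.2145 -0.6127  0.21  ] j7 -0.05 gap 0.997 F [-0.6  0.3  0.1]
R [[-0.944, -0.001, 0.331], [-0.331, 0.002, -0.944], [0.0, -1.0, -0.002]]
tool offset mm [-470.4  -19.5 -258.8]  units [-18.82  -0.78 -10.35]
```

Call:
{"name": "play_rows", "arguments": {"offset": [[-1,0,-0.55],[-1,0,-0.55],[-1,0,-0.55],[-1,0,-0.55],[-1,0,-0.55],[-1,0,-0.55],[-1,0,-0.55],[-1,0,-0.55]], "yaw": [0,0,0,0,0,0,0,0]}}

```text
t: 0.82
eef_pos: [0.3611, -0.4434, 0.2048]
orientation: [0.107, -0.115, 0.7, -0.697]
force: [1.2, -0.1, -0.4]
finger_gap: 0.998
```

Call:
{"name": "play_rows", "arguments": {"offset": [[-1,0,-0.55],[-1,0,-0.55],[-1,0,-0.55],[-1,0,-0.55],[-1,0,-0.55],[-1,0,-0.55],[-1,0,-0.55],[0,0,0]], "yaw": [0,0,0,0,0,0,0,0]}}

```text
t: 1.48
eef_pos: [0.5062, -0.2801, 0.201]
orientation: [0.111, -0.118, 0.702, -0.694]
force: [0.9, 2.2, 0.3]
finger_gap: 1.003
```

```bash
python3 - <<'E'
from h import *
from bench import viewer
f=viewer.grab_frame("wrist");np.savez("pics/w1.npz",**f);cv2.imwrite("pics/w1.png",f["img"])
to([.573,-.213,.23]); print(f["T"][:3,3])
E
```

```text
t 1.53 pos [ 0.504  -0.2828  0.2008] j7 -0.854 gap 0.997 F [-0.1 -0.3 -0.6]
R [[-0.948, -0.014, 0.318], [-0.318, 0.007, -0.948], [0.011, -1.0, -0.011]]
tool offset mm [-87.3 -29.6 -44.6]  units [-3.49 -1.19 -1.79]
[ 0.58653076 -0.25380712  0.3628785 ]
```

View pics/w1.png

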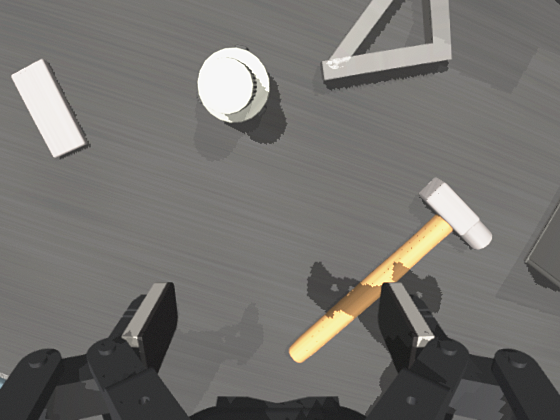

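Hood at wrist (233,85), upright; zooming for the ribs.

```bash
python3 - <<'E'
from h import *
f=load("w1");crop(f,(180,30,300,170),5,"w1c")
P,uv=cloud(f,(180,30,290,135))
def circ(p):
    A=np.c_[2*p[:,:2],np.ones(len(p))];x=np.linalg.lstsq(A,(p[:,:2]**2).sum(1),rcond=None)[0];return x[:2],np.sqrt(x[2]+x[0]**2+x[1]**2)
for lo,hi in ((.02,.036),(.068,.082)):
    k=(P[:,2]>lo)&(P[:,2]<hi);q=P[k];print(k.sum(),q.mean(0).round(4),np.median(q,0).round(4),q.min(0).round(4),q.max(0).round(4))
    from scipy.spatial import ConvexHull
    print(circ(q[ConvexHull(q[:,:2]).vertices]))
E
```

```text
1688 [ 0.5754 -0.2207  0.028 ] [ 0.5794 -0.225   0.0282] [ 0.5404 -0.2459  0.0203] [ 0.6064 -0.1811  0.0355]
(array([ 0.57160856, -0.21292622]), np.float64(0.032448783972095455))
2392 [ 0.5721 -0.2129  0.074 ] [ 0.5722 -0.2128  0.0741] [ 0.5507 -0.2335  0.0682] [ 0.5929 -0.1921  0.0769]
(array([ 0.5717892, -0.2127622]), np.float64(0.020858392464776967))
```

View pics/w1c.png

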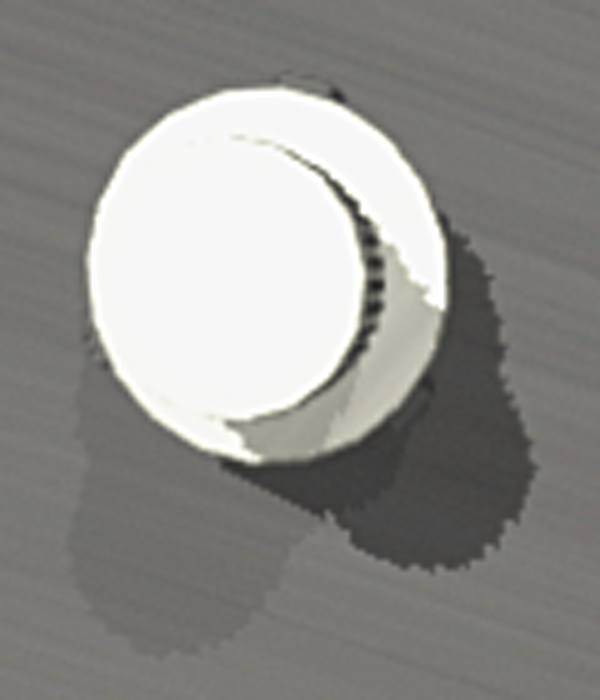

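```bash
python3 - <<'E'
from h import *
w=load("w1");s=load("scene0");c=np.array([.5718,-.2128])
def az(f,uv,r,cc=c,z=None):
    # intersect ray with cylinder radius r (near side) or plane z
    o=f["T"][:3,3];d=deproj(f,[uv],[1.])[0]-o
    if z is not None: p=o+d*(z-o[2])/d[2]
    return p,np.degrees(np.arctan2(*(p[:2]-cc)[::-1])),np.hypot(*(p[:2]-cc))
for q in ((280,82),(312,80),(342,97)):
    print(q,az(w,(180+q[0]/5,30+q[1]/5),35,z=.026))
for q in ((97,345),(428,395)): print(q,az(w,(180+q[0]/5,30+q[1]/5),35,z=.026))
for z in (.008,.014,.02): print("scene",az(s,(160+305/9-.4,200+434/9-.4),35,cc=c,z=z))
E
```

```text
(280, 82) (array([ 0.60377286, -0.20553237,  0.026     ]), np.float64(12.806095300972963), np.float64(0.03278844347759104))
(312, 80) (array([ 0.60581734, -0.21072425,  0.026     ]), np.float64(3.4918818680401706), np.float64(0.034080610186020044))
(342, 97) (array([ 0.60478653, -0.21650994,  0.026     ]), np.float64(-6.416992239789681), np.float64(0.03319449942274144))
(97, 345) (array([ 0.55084046, -0.18687662,  0.026     ]), np.float64(128.95618749507264), np.float64(0.033336520466479204))
(428, 395) (array([ 0.56131673, -0.2464718 ,  0.026     ]), np.float64(-107.29329004080034), np.float64(0.03526597443283575))
scene (array([ 0.60415195, -0.21228191,  0.008     ]), np.float64(0.9174615492670218), np.float64(0.032356100259389745))
scene (array([ 0.6070937 , -0.21061962,  0.014     ]), np.float64(3.535141171787049), np.float64(0.03536098870628577))
scene (array([ 0.61003545, -0.20895732,  0.02      ]), np.float64(5.73898169074249), np.float64(0.03842806360660878))
```

```bash
python3 - <<'E'
from h import *
to([.515,.105,.23])
E
```

```text
t 1.53 pos [ 0.504  -0.2828  0.2008] j7 -0.854 gap 0.997 F [-0.1 -0.3 -0.6]
R [[-0.948, -0.014, 0.318], [-0.318, 0.007, -0.948], [0.011, -1.0, -0.011]]
tool offset mm [-133.3  -26.5 -364.6]  units [ -5.33  -1.06 -14.58]
```

Call:
{"name": "play_rows", "arguments": {"offset": [[-0.35,-0.12,-1],[-0.35,-0.12,-1],[-0.35,-0.12,-1],[-0.35,-0.12,-1],[-0.35,-0.12,-1],[-0.35,-0.12,-1],[-0.35,-0.12,-1],[-0.35,-0.12,-1]], "yaw": [0,0,0,0,0,0,0,0]}}

```text
t: 2.2
eef_pos: [0.501, -0.0818, 0.2221]
orientation: [0.095, -0.112, 0.7, -0.698]
force: [0.2, -0.1, -0.4]
finger_gap: 0.999
```

Call:
{"name": "play_rows", "arguments": {"offset": [[-0.35,-0.12,-1],[-0.35,-0.12,-1],[-0.35,-0.12,-1],[-0.35,-0.12,-1],[-0.35,-0.12,-1],[-0.35,-0.12,-1],[-0.35,-0.12,-0.7],[0,0,0]], "yaw": [0,0,0,0,0,0,0,0]}}

```text
t: 2.87
eef_pos: [0.5088, 0.0988, 0.2424]
orientation: [-0.091, 0.11, -0.7, 0.7]
force: [0.7, 0.8, 0.0]
finger_gap: 0.999
```

```bash
python3 - <<'E'
from h import *
from bench import viewer
f=viewer.grab_frame("wrist");np.savez("pics/w2.npz",**f);cv2.imwrite("pics/w2.png",f["img"])
to([.515,.105,.23]); print(f["T"][:3,3])
E
```

```text
t 2.92 pos [0.5084 0.0963 0.242 ] j7 -1.614 gap 1.001 F [-0.3  0.4  0.4]
R [[-0.959, -0.028, 0.281], [-0.28, -0.006, -0.96], [0.028, -1.0, -0.002]]
tool offset mm [-9.1 11.7 -6.5]  units [-0.36  0.47 -0.26]
[0.59250274 0.12412335 0.40269935]
```

View pics/w2.png

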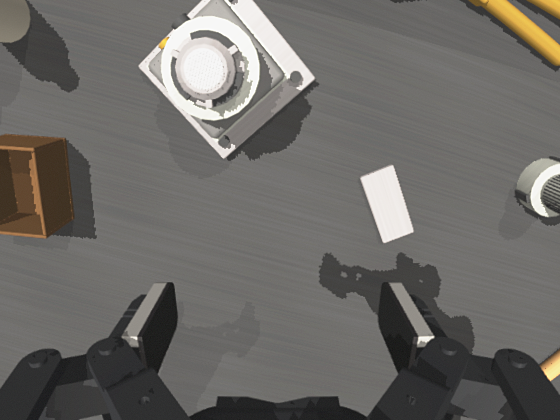

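Neck at wrist (205,68), with slots and posts visible around it. Enlarging.

```bash
python3 - <<'E'
from h import *
f=load("w2");i=f["img"][5:130,145:275]
i=np.clip(255*(i/255.)**1.8,0,255).astype(np.uint8)
cv2.imwrite("pics/w2c.png",cv2.resize(i,None,fx=4.6,fy=4.6,interpolation=cv2.INTER_CUBIC))
P,uv=cloud(f,(145,5,275,130))
from scipy.spatial import ConvexHull
def circ(p):
    A=np.c_[2*p[:,:2],np.ones(len(p))];x=np.linalg.lstsq(A,(p[:,:2]**2).sum(1),rcond=None)[0];return x[:2],np.sqrt(x[2]+x[0]**2+x[1]**2)
for lo,hi in ((.1,.11),(.1275,.14)):
    k=(P[:,2]>lo)&(P[:,2]<hi);q=P[k];print(k.sum(),q.mean(0).round(4),np.median(q,0).round(4),q.min(0).round(4),q.max(0).round(4),circ(q[ConvexHull(q[:,:2]).vertices]))
E
```

```text
3525 [0.5852 0.1746 0.1048] [0.5879 0.1716 0.1048] [0.5441 0.1391 0.1001] [0.6216 0.2164 0.11  ] (array([0.58297118, 0.17768948]), np.float64(0.03865908220469783))
2268 [0.5833 0.1771 0.1301] [0.5834 0.1771 0.1302] [0.5638 0.1572 0.1275] [0.6027 0.1976 0.133 ] (array([0.58293823, 0.17720231]), np.float64(0.01962040929189587))
```

View pics/w2c.png

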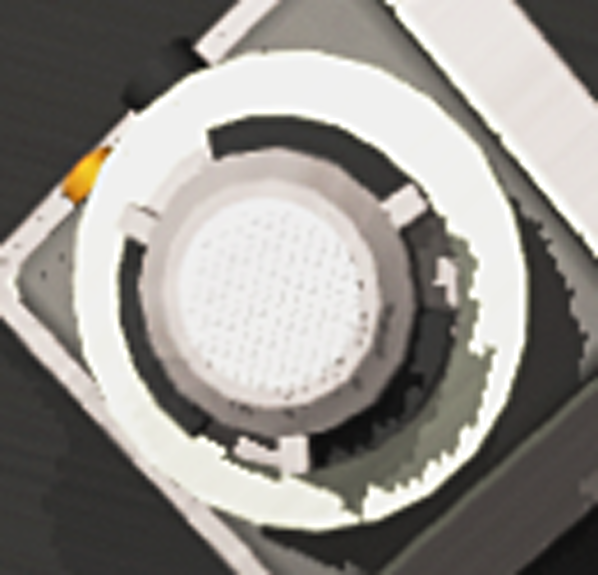

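```bash
cat >> h.py <<'E'
def onz(f,uv,z):
    o=f["T"][:3,3];d=deproj(f,[uv],[1.])[0]-o
    return o+d*(z-o[2])/d[2]
def azr(p,c): return np.degrees(np.arctan2(*(p[:2]-c)[::-1])),np.hypot(*(p[:2]-c))
E
python3 - <<'E'
from h import *
f=load("w2");c=np.array([.583,.1775])
for n,q,z in (("postA",(406,206),.124),("postB",(137,222),.124),("postC",(293,452),.124),("ridge start",(208,135),.120),("ridge startB",(200,440),.120),("ridge startC",(452,312),.120)):
    p=onz(f,(145+q[0]/4.6-.4,5+q[1]/4.6-.4),z);print(n,p.round(4),azr(p,c))
# depth
P,uv=cloud(f,(145,5,275,130))
r=np.hypot(*(P[:,:2]-c).T);a=np.degrees(np.arctan2(P[:,1]-c[1],P[:,0]-c[0]))
for lo in range(-180,180,6):
    k=(r>.0235)&(r<.027)&(a>=lo)&(a<lo+6);print(lo,k.sum(),(np.median(P[k,2])-.105).round(4) if k.any() else None,end="; ")
E
```

```text
postA [0.6015 0.1613 0.124 ] (np.float64(-41.26855862107697), np.float64(0.02460178026469891))
postB [0.5878 0.2016 0.124 ] (np.float64(78.70085944874367), np.float64(0.02458007170987851))
postC [0.5601 0.1697 0.124 ] (np.float64(-161.2319986406896), np.float64(0.024231151449181098))
ridge start [0.6034 0.1945 0.12  ] (np.float64(39.78376555175772), np.float64(0.026596347498987753))
ridge startB [0.5573 0.1857 0.12  ] (np.float64(162.37542613328512), np.float64(0.027005424102813792))
ridge startC [0.5881 0.1507 0.12  ] (np.float64(-79.22772823242262), np.float64(0.027304405280787578))
-180 15 0.007; -174 6 0.0066; -168 14 0.0183; -162 16 0.0191; -156 24 0.0128; -150 16 0.0123; -144 17 0.0122; -138 15 0.013; -132 15 0.0131; -126 17 0.0134; -120 18 0.0138; -114 18 0.0136; -108 17 0.0141; -102 19 0.0141; -96 19 0.0141; -90 23 0.0145; -84 20 0.0142; -78 20 0.0066; -72 20 0.0065; -66 16 0.0066; -60 21 0.0065; -54 17 0.0072; -48 26 0.0176; -42 19 0.0194; -36 11 0.0118; -30 16 0.0126; -24 19 0.0124; -18 20 0.0126; -12 19 0.0129; -6 19 0.013; 0 20 0.0132; 6 15 0.0137; 12 20 0.0139; 18 19 0.0144; 24 19 0.0147; 30 16 0.0141; 36 18 0.0147; 42 7 0.0062; 48 13 0.0062; 54 11 0.0064; 60 11 0.0065; 66 11 0.0068; 72 20 0.0179; 78 17 0.0187; 84 12 0.0119; 90 16 0.0125; 96 12 0.0124; 102 16 0.0128; 108 16 0.0133; 114 17 0.0131; 120 17 0.0136; 126 18 0.0132; 132 17 0.0138; 138 17 0.0141; 144 14 0.0146; 150 18 0.0145; 156 24 0.0137; 162 13 0.0059; 168 14 0.0062; 174 17 0.0069;
```

```bash
python3 - <<'E'
from h import *
to([.5718,-.2128,.15])
E
```

```text
t 2.92 pos [0.5084 0.0963 0.242 ] j7 -1.614 gap 1.001 F [-0.3  0.4  0.4]
R [[-0.959, -0.028, 0.281], [-0.28, -0.006, -0.96], [0.028, -1.0, -0.002]]
tool offset mm [ 23.3  92.  314.6]  units [ 0.93  3.68 12.59]
```

Call:
{"name": "play_rows", "arguments": {"offset": [[0.06,0.22,0.8],[0.06,0.22,0.8],[0.06,0.22,0.8],[0.06,0.22,0.8],[0.06,0.22,0.8],[0.06,0.22,0.8],[0.06,0.22,0.8],[0.06,0.22,0.8]], "yaw": [0,0,0,0,0,0,0,0]}}

```text
t: 3.58
eef_pos: [0.5363, -0.0821, 0.1951]
orientation: [-0.085, 0.109, -0.697, 0.704]
force: [0.0, -1.4, 0.2]
finger_gap: 1.0
```

Call:
{"name": "play_rows", "arguments": {"offset": [[0.06,0.22,0.8],[0.06,0.22,0.8],[0.06,0.22,0.8],[0.06,0.22,0.8],[0.06,0.22,0.8],[0.06,0.22,0.8],[0.06,0.22,0.8],[0,0,0]], "yaw": [0,0,0,0,0,0,0,0]}}

```text
t: 4.25
eef_pos: [0.5441, -0.2612, 0.1506]
orientation: [-0.064, 0.102, -0.694, 0.71]
force: [-0.8, -1.5, -0.3]
finger_gap: 1.0
```

```bash
python3 - <<'E'
from h import *
to([.5718,-.2128,.15])
E
```

```text
t 4.25 pos [ 0.5441 -0.2612  0.1506] j7 -1.08 gap 1.0 F [-0.8 -1.5 -0.3]
R [[-0.971, -0.051, 0.233], [-0.232, -0.028, -0.972], [0.056, -0.998, 0.016]]
tool offset mm [-38.1  -2.1 -40.6]  units [-1.52 -0.09 -1.62]
```

Call:
{"name": "play_rows", "arguments": {"offset": [[0,0,0],[0,0,0]], "yaw": [0,0]}}

```text
t: 4.42
eef_pos: [0.5397, -0.2672, 0.1491]
orientation: [-0.058, 0.1, -0.694, 0.71]
force: [-0.4, -0.6, -0.2]
finger_gap: 0.999
```

```bash
python3 - <<'E'
from h import *
to([.5718,-.2128,.15])
E
```

```text
t 4.42 pos [ 0.5397 -0.2672  0.1491] j7 -1.08 gap 0.999 F [-0.4 -0.6 -0.2]
R [[-0.973, -0.056, 0.224], [-0.222, -0.029, -0.975], [0.061, -0.998, 0.016]]
tool offset mm [-43.3  -4.3 -45.8]  units [-1.73 -0.17 -1.83]
```

Call:
{"name": "play_rows", "arguments": {"offset": [[-0.5,0,-0.5],[-0.5,0,-0.5],[0,0,0]], "yaw": [0,0,0]}}

```text
t: 4.67
eef_pos: [0.5554, -0.2394, 0.147]
orientation: [-0.055, 0.099, -0.694, 0.711]
force: [0.5, 0.6, -0.3]
finger_gap: 1.0
```

```bash
python3 - <<'E'
from h import *
to([.5718,-.2128,.15])
E
```

```text
t 4.67 pos [ 0.5554 -0.2394  0.147 ] j7 -1.143 gap 1.0 F [ 0.5  0.6 -0.3]
R [[-0.974, -0.059, 0.218], [-0.216, -0.03, -0.976], [0.064, -0.998, 0.016]]
tool offset mm [-21.6  -4.8 -22.4]  units [-0.86 -0.19 -0.89]
```

Call:
{"name": "play_rows", "arguments": {"offset": [[0,0,0],[0,0,0],[0,0,0],[0,0,0]], "yaw": [0,0,0,0]}}

```text
t: 5.0
eef_pos: [0.5539, -0.2391, 0.1478]
orientation: [-0.056, 0.101, -0.694, 0.711]
force: [-0.7, 0.3, 0.4]
finger_gap: 1.0
```

```bash
python3 - <<'E'
from h import *
to([.5718,-.2128,.15])
E
```

```text
t 5.0 pos [ 0.5539 -0.2391  0.1478] j7 -1.141 gap 1.0 F [-0.7  0.3  0.4]
R [[-0.973, -0.06, 0.221], [-0.22, -0.031, -0.975], [0.066, -0.998, 0.017]]
tool offset mm [-23.   -4.1 -21.7]  units [-0.92 -0.16 -0.87]
```

Call:
{"name": "play_rows", "arguments": {"offset": [[0,0,0]], "yaw": [7]}}

```text
t: 5.08
eef_pos: [0.5534, -0.2399, 0.1479]
orientation: [-0.013, 0.056, -0.696, 0.716]
force: [0.3, 0.1, 0.4]
finger_gap: 0.998
```

```bash
python3 - <<'E'
from h import *
to([.5718,-.2128,.15])
E
```

```text
t 5.08 pos [ 0.5534 -0.2399  0.1479] j7 -1.257 gap 0.998 F [0.3 0.1 0.4]
R [[-0.993, -0.06, 0.098], [-0.096, -0.032, -0.995], [0.063, -0.998, 0.025]]
tool offset mm [-20.7  -4.1 -25.1]  units [-0.83 -0.16 -1.  ]
```

Call:
{"name": "play_rows", "arguments": {"offset": [[0,-1,0],[0,-1,0],[0,-1,0],[0,-1,0],[0,0,0]], "yaw": [0,0,0,0,0]}}

```text
t: 5.5
eef_pos: [0.5549, -0.2398, 0.2488]
orientation: [-0.006, 0.056, -0.696, 0.716]
force: [0.2, -0.3, 1.7]
finger_gap: 0.997
```

```bash
python3 - <<'E'
from h import *
to([.5718,-.2128,.15])
from bench import robot;print(robot.sense()["joint_pos"].round(3))
E
```

```text
t 5.5 pos [ 0.5549 -0.2398  0.2488] j7 -1.24 gap 0.997 F [ 0.2 -0.3  1.7]
R [[-0.994, -0.069, 0.089], [-0.087, -0.031, -0.996], [0.071, -0.997, 0.024]]
tool offset mm [-26.2  96.5 -27.8]  units [-1.05  3.86 -1.11]
[ 0.48   0.313 -0.209  1.618  0.117  1.277 -1.24 ]
```

Call:
{"name": "play_rows", "arguments": {"offset": [[1,0,0],[1,0,0],[1,0,0],[1,0,0],[0,0,0]], "yaw": [0,0,0,0,0]}}

```text
t: 5.92
eef_pos: [0.4525, -0.2509, 0.2561]
orientation: [-0.007, 0.054, -0.696, 0.716]
force: [-0.9, 0.2, -0.8]
finger_gap: 0.999
```

```bash
python3 - <<'E'
from h import *
to([.5718,-.2128,.15])
from bench import robot;print(robot.sense()["joint_pos"].round(3))
E
```

```text
t 5.92 pos [ 0.4525 -0.2509  0.2561] j7 -1.136 gap 0.999 F [-0.9  0.2 -0.8]
R [[-0.994, -0.065, 0.088], [-0.086, -0.032, -0.996], [0.067, -0.997, 0.026]]
tool offset mm [-129.    96.9  -30.3]  units [-5.16  3.88 -1.21]
[ 0.564  0.132 -0.189  1.822  0.083  1.24  -1.136]
```

Call:
{"name": "play_rows", "arguments": {"offset": [[-1,0.5,-0.25],[-1,0.5,-0.25],[-1,0.5,-0.25],[-1,0.5,-0.25],[-0.7,0.5,-0.2],[0,0,0]], "yaw": [0,0,0,0,0,0]}}

```text
t: 6.42
eef_pos: [0.5627, -0.2202, 0.1828]
orientation: [-0.003, 0.047, -0.694, 0.718]
force: [-0.6, 0.9, -0.6]
finger_gap: 1.0
```

```bash
python3 - <<'E'
from h import *
to([.5718,-.2128,.15])
from bench import robot;print(robot.sense()["joint_pos"].round(3))
E
```

```text
t 6.42 pos [ 0.5627 -0.2202  0.1828] j7 -1.317 gap 1.0 F [-0.6  0.9 -0.6]
R [[-0.995, -0.062, 0.072], [-0.07, -0.037, -0.997], [0.064, -0.997, 0.032]]
tool offset mm [-11.7  31.9  -7.8]  units [-0.47  1.28 -0.31]
[ 0.454  0.365 -0.221  1.692  0.142  1.148 -1.317]
```

Call:
{"name": "play_rows", "arguments": {"offset": [[0,0,0],[0,0,0],[0,0,0],[0,0,0],[0,0,0]], "yaw": [-6.5,-6.5,-6.5,-6.5,0]}}

```text
t: 6.83
eef_pos: [0.56, -0.2215, 0.18]
orientation: [-0.164, 0.217, -0.675, 0.686]
force: [-0.2, 0.5, 0.6]
finger_gap: 1.005
```

```bash
cat >> h.py <<'E'
def tog(g,tilt=None):
    "grasp point g -> tcp target"
    from bench import robot
    R=Rq(robot.sense()["orientation"]); to(np.asarray(g)-R@[0,-.0187,0])
    y=R[:,1];print("ytilt",y.round(3),"zaz",np.degrees(np.arctan2(R[1,2],R[0,2])).round(2))
E
python3 - <<'E'
from h import *
tog([.5718,-.2128,.055])
E
```

```text
t 6.83 pos [ 0.56   -0.2215  0.18  ] j7 -0.863 gap 1.005 F [-0.2  0.5  0.6]
R [[-0.852, -0.069, 0.519], [-0.518, -0.036, -0.855], [0.078, -0.997, -0.005]]
tool offset mm [-24.3 142.2  -0.8]  units [-0.97  5.69 -0.03]
ytilt [-0.069 -0.036 -0.997] zaz -58.74
```

Call:
{"name": "play_rows", "arguments": {"offset": [[-0.5,0,0],[-0.47,0,0],[0,0.8,0],[0,0.8,0],[0,0.8,0],[0,0.6,0],[0,0,0]], "yaw": [0,0,0,0,0,0,0]}}

```text
t: 7.42
eef_pos: [0.5844, -0.21, 0.1045]
orientation: [-0.162, 0.208, -0.674, 0.69]
force: [-1.1, 0.7, 0.2]
finger_gap: 0.998
```

```bash
python3 - <<'E'
from h import *
tog([.5718,-.2128,.055])
E
```

```text
t 7.42 pos [ 0.5844 -0.21    0.1045] j7 -0.94 gap 0.998 F [-1.1  0.7  0.2]
R [[-0.861, -0.058, 0.505], [-0.504, -0.039, -0.863], [0.07, -0.998, 0.004]]
tool offset mm [ 8.8 69.  -4.1]  units [ 0.35  2.76 -0.17]
ytilt [-0.058 -0.039 -0.998] zaz -59.66
```

Call:
{"name": "play_rows", "arguments": {"offset": [[0.2,0,-0.1],[0.15,0.3,-0.07],[0,0.8,0],[0,0.8,0],[0,0.7,0],[0,0,0]], "yaw": [0,0,0,0,0,0]}}

```text
t: 7.92
eef_pos: [0.5767, -0.2125, 0.0438]
orientation: [-0.164, 0.204, -0.672, 0.692]
force: [-0.7, -0.4, -0.2]
finger_gap: 0.998
```

```bash
python3 - <<'E'
from h import *
tog([.5718,-.2128,.055])
from bench import viewer
f=viewer.grab_frame("wrist");np.savez("pics/w3.npz",**f);cv2.imwrite("pics/w3.png",f["img"])
E
```

```text
t 7.92 pos [ 0.5767 -0.2125  0.0438] j7 -0.965 gap 0.998 F [-0.7 -0.4 -0.2]
R [[-0.863, -0.046, 0.503], [-0.501, -0.042, -0.864], [0.061, -0.998, 0.013]]
tool offset mm [ 5.1  7.8 -2.1]  units [ 0.2   0.31 -0.08]
ytilt [-0.046 -0.042 -0.998] zaz -59.81
```

View pics/w3.png

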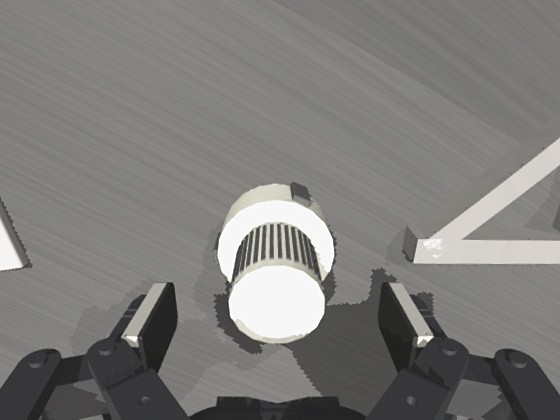

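Call:
{"name": "play_rows", "arguments": {"offset": [[0.2,0.3,-0.08],[0,0,0]], "yaw": [0,0]}}

```text
t: 8.13
eef_pos: [0.5741, -0.2143, 0.0406]
orientation: [-0.166, 0.201, -0.671, 0.694]
force: [-0.2, 0.1, -0.9]
finger_gap: 0.995
```

```bash
python3 - <<'E'
from h import *
tog([.5718,-.2128,.055])
f=load("w3");crop(f,(200,160,360,350),4,"w3c")
for q in ((291,190),(300,188),(309,190)):
  for z in (.026,):
    p=onz(f,q,z);print(q,p.round(4),azr(p,np.array([.5718,-.2128])))
E
```

```text
t 8.13 pos [ 0.5741 -0.2143  0.0406] j7 -0.964 gap 0.995 F [-0.2  0.1 -0.9]
R [[-0.864, -0.04, 0.503], [-0.501, -0.044, -0.864], [0.056, -0.998, 0.018]]
tool offset mm [ 2.1  4.4 -2.2]  units [ 0.08  0.18 -0.09]
ytilt [-0.04  -0.044 -0.998] zaz -59.82
(291, 190) [ 0.6074 -0.2012  0.026 ] (np.float64(18.059735574318353), np.float64(0.03747812541776174))
(300, 188) [ 0.6107 -0.2046  0.026 ] (np.float64(11.889272067690051), np.float64(0.03971562365266341))
(309, 190) [ 0.6121 -0.2092  0.026 ] (np.float64(5.121200114268232), np.float64(0.040414434193498536))
```

View pics/w3c.png

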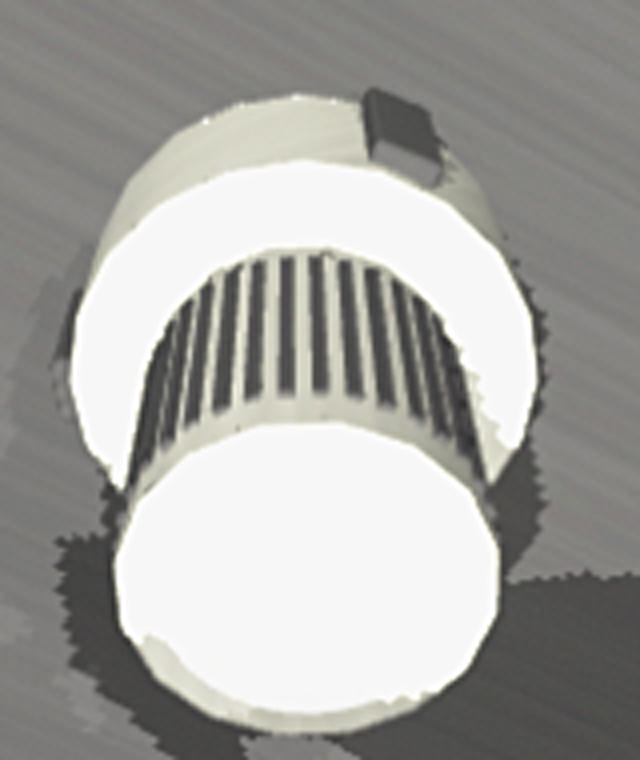

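```bash
python3 - <<'E'
from h import *
f=load("w3");c=np.array([.5718,-.2128])
for q in ((372,143),(405,150),(440,163),(372,92),(412,98)):
  uv=(200+q[0]/4-.4,160+q[1]/4-.4);u,v=int(round(uv[0])),int(round(uv[1]));d=deproj(f,[uv],[f["range_z"][v,u]])[0]
  print(q,d.round(4),azr(d,c),[np.round(azr(onz(f,uv,z),c),3) for z in (.0,.02,.024)])
E
```

```text
(372, 143) [ 0.6045 -0.2041  0.0231] (np.float64(14.920678537226308), np.float64(0.033838990878095214)) [array([7.273, 0.026]), array([14.11 ,  0.033]), array([15.159,  0.034])]
(405, 150) [ 0.6061 -0.2081  0.0241] (np.float64(7.818432987728105), np.float64(0.03463977186158172)) [array([-3.1  ,  0.028]), array([6.291, 0.033]), array([7.783, 0.035])]
(440, 163) [ 0.6068 -0.2131  0.0237] (np.float64(-0.5690810047143237), np.float64(0.034952375561382136)) [array([-14.037,   0.029]), array([-2.359,  0.034]), array([-0.419,  0.035])]
(372, 92) [ 0.6055 -0.2047  0.0032] (np.float64(13.536426289545256), np.float64(0.03463958776443437)) [array([12.728,  0.034]), array([17.122,  0.04 ]), array([17.845,  0.041])]
(412, 98) [ 0.6066 -0.2112 -0.001 ] (np.float64(2.6873292486722384), np.float64(0.03480120696509677)) [array([3.059, 0.035]), array([9.522, 0.04 ]), array([10.61 ,  0.042])]
```

Call:
{"name": "play_rows", "arguments": {"offset": [[0.06,0.1,-0.06],[0,0,0],[0,0,0],[0,0,0],[0,0,0],[0,0,0],[0,0,0],[0,0,0]], "yaw": [0,0,0,0,0,0,0,0], "fingers": 255, "grip_force": 40}}

```text
t: 8.8
eef_pos: [0.5744, -0.2145, 0.0421]
orientation: [-0.168, 0.199, -0.67, 0.695]
force: [-0.4, -0.1, -0.2]
finger_gap: 0.471
```

```bash
python3 - <<'E'
from h import *
tog([.5718,-.2128,.055])
E
```

```text
t 8.8 pos [ 0.5744 -0.2145  0.0421] j7 -0.966 gap 0.471 F [-0.4 -0.1 -0.2]
R [[-0.864, -0.033, 0.502], [-0.5, -0.046, -0.865], [0.052, -0.998, 0.023]]
tool offset mm [ 2.   5.9 -2.4]  units [ 0.08  0.23 -0.1 ]
ytilt [-0.033 -0.046 -0.998] zaz -59.87
```

Call:
{"name": "play_rows", "arguments": {"offset": [[0,-0.5,0],[0,-0.8,0],[0,-0.9,0],[0,-1,0],[0,-1,0],[0,-1,0],[0,-1,0],[0,-0.5,0]], "yaw": [0,0,0,0,0,0,0,0]}}

```text
t: 9.47
eef_pos: [0.5742, -0.2044, 0.2135]
orientation: [-0.163, 0.204, -0.673, 0.692]
force: [0.8, 0.1, -1.9]
finger_gap: 0.468
```

```bash
python3 - <<'E'
from h import *
tog([.583,.1775,.235])
E
```

```text
t 9.47 pos [ 0.5742 -0.2044  0.2135] j7 -0.905 gap 0.468 F [ 0.8  0.1 -1.9]
R [[-0.863, -0.049, 0.503], [-0.501, -0.04, -0.864], [0.063, -0.998, 0.01]]
tool offset mm [-197.6  -18.6 -325.5]  units [ -7.9   -0.74 -13.02]
ytilt [-0.049 -0.04  -0.998] zaz -59.82
```

Call:
{"name": "play_rows", "arguments": {"offset": [[-0.3,-0.05,-0.5],[-0.55,-0.05,-0.9],[-0.55,-0.05,-0.9],[-0.55,-0.05,-0.9],[-0.55,-0.05,-0.9],[-0.55,-0.05,-0.9],[-0.55,-0.05,-0.9],[-0.55,-0.05,-0.9]], "yaw": [0,0,0,0,0,0,0,0]}}

```text
t: 10.13
eef_pos: [0.5773, -0.0008, 0.2177]
orientation: [-0.159, 0.199, -0.672, 0.695]
force: [0.9, -0.0, -1.9]
finger_gap: 0.467
```

```bash
python3 - <<'E'
from h import *
tog([.583,.1775,.235])
E
```

```text
t 10.13 pos [ 0.5773 -0.0008  0.2177] j7 -1.272 gap 0.467 F [ 0.9 -0.  -1.9]
R [[-0.87, -0.046, 0.49], [-0.488, -0.045, -0.872], [0.063, -0.998, 0.017]]
tool offset mm [ -90.9   -6.9 -152.3]  units [-3.64 -0.28 -6.09]
ytilt [-0.046 -0.045 -0.998] zaz -60.66
```

Call:
{"name": "play_rows", "arguments": {"offset": [[-0.55,-0.05,-0.9],[-0.55,-0.05,-0.9],[-0.55,-0.05,-0.9],[-0.55,-0.05,-0.9],[-0.5,-0.05,-0.8],[-0.4,0,-0.6],[-0.2,0,-0.3],[0,0,0]], "yaw": [0,0,0,0,0,0,0,0]}}

```text
t: 10.8
eef_pos: [0.569, 0.1834, 0.2104]
orientation: [-0.162, 0.212, -0.674, 0.689]
force: [0.3, 0.7, -2.0]
finger_gap: 0.469
```

```bash
python3 - <<'E'
from h import *
tog([.583,.1775,.235])
from bench import viewer
for n in ("wrist","scene","top"):
    f=viewer.grab_frame(n);np.savez(f"pics/{n}4.npz",**f);cv2.imwrite(f"pics/{n}4.png",f["img"])
crop(load("scene4"),(280,130,430,290),4.5 if 0 else 3.7,"s4c")
E
```

```text
t 10.8 pos [0.569  0.1834 0.2104] j7 -1.571 gap 0.469 F [ 0.3  0.7 -2. ]
R [[-0.858, -0.062, 0.51], [-0.509, -0.039, -0.86], [0.073, -0.997, 0.002]]
tool offset mm [-7.3 -6.5 12.3]  units [-0.29 -0.26  0.49]
ytilt [-0.062 -0.039 -0.997] zaz -59.32
```

View pics/wrist4.png

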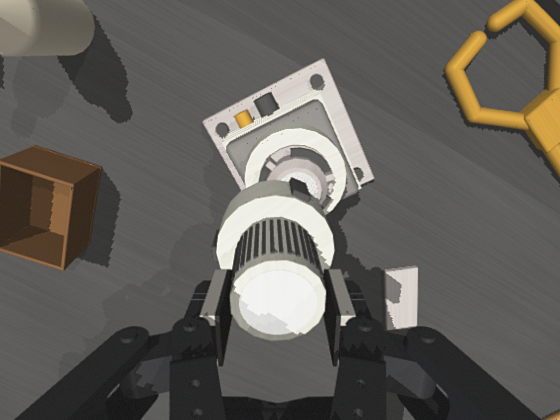

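View pics/s4c.png

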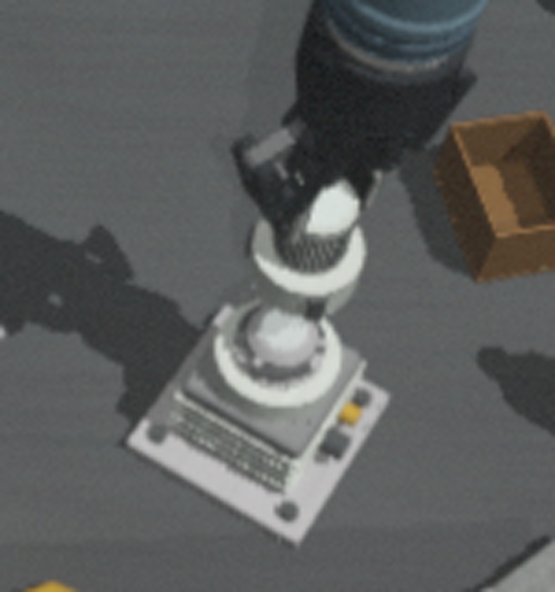

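```bash
cat >> h.py <<'E'
def hoodpose(f,boxpx,ztop,zsk=None):
    """fit top disc: returns centre, normal"""
    P,uv=cloud(f,boxpx)
    k=abs(P[:,2]-ztop)<.006; q=P[k]; u=uv[k]
    for _ in range(4):
        c0=q.mean(0);n=np.linalg.svd(q-c0,full_matrices=False)[2][2];n*=np.sign(n[2])
        d=(q-c0)@n;g=abs(d)<max(.001,2*d.std());q=q[g];u=u[g]
    (cx,cy),r=cv2.minEnclosingCircle(q[:,:2].astype(np.float32)*1000)
    from scipy.spatial import ConvexHull
    p=q[ConvexHull(q[:,:2]).vertices]
    A=np.c_[2*p[:,:2],np.ones(len(p))];x=np.linalg.lstsq(A,(p[:,:2]**2).sum(1),rcond=None)[0]
    print("n",len(q),"mean",c0.round(4),"normal",n.round(3),"minenc",round(cx/1000,4),round(cy/1000,4),round(r,1),"hullfit",x[:2].round(4),np.sqrt(x[2]+x[0]**2+x[1]**2).round(4),"px",u.mean(0).round(0))
    c=np.r_[x[:2],c0[2]]
    return c,n
E
python3 - <<'E'
from h import *
f=load("wrist4")
for z in (.242,):
    c,n=hoodpose(f,(225,255,335,345),z); print("underside",c-.074*n)
f=load("top4");P,uv=cloud(f,(190,160,250,230));print(np.percentile(P[:,2],[5,50,95]))
f=load("scene4")
c,n=hoodpose(f,(345,165,380,205),.242)
E
```

```text
n 5769 mean [0.5693 0.1853 0.2424] normal [ 0.036 -0.011  0.999] minenc 0.5709 0.1853 24.4 hullfit [0.5695 0.1842] 0.0221 px [278. 300.]
underside [0.56681476 0.18497466 0.16849317]
[-0.00207082  0.12383953  0.64350963]
n 165 mean [0.5755 0.1876 0.2429] normal [0.105 0.036 0.994] minenc 0.576 0.1803 29.6 hullfit [0.5716 0.1765] 0.0251 px [369. 187.]
```

Call:
{"name": "play_rows", "arguments": {"offset": [[-0.2,-0.02,0.3],[-0.2,-0.02,0.29],[0,0,0],[-0.03,0.4,0],[0,0,0]], "yaw": [0,0,0,0,0]}}

```text
t: 11.37
eef_pos: [0.5915, 0.1582, 0.2001]
orientation: [-0.155, 0.204, -0.672, 0.694]
force: [-0.2, -0.9, -3.5]
finger_gap: 0.467
```

```bash
python3 - <<'E'
from h import *
from bench import viewer,robot
f=viewer.grab_frame("wrist");np.savez(f"pics/w5.npz",**f)
z=robot.sense()["eef_pos"][2]+.032
c,n=hoodpose(f,(225,255,335,345),z); u=c-.074*n;print("underside",u)
R=Rq(robot.sense()["orientation"]);d=np.array([.583,.1775,.130])-u;print("need to z.130",d.round(4),"tool units",(R.T@d/.025).round(2))
to([0,0,0])
E
```

```text
n 5773 mean [0.5916 0.1604 0.2322] normal [ 0.034 -0.002  0.999] minenc 0.5939 0.1606 24.2 hullfit [0.5923 0.1596] 0.0226 px [278. 300.]
underside [0.58981091 0.1597173  0.15820086]
need to z.130 [-0.0068  0.0178 -0.0282] tool units [-0.19  1.11 -0.77]
t 11.42 pos [0.5922 0.1583 0.2013] j7 -1.555 gap 0.471 F [-0.5 -0.2 -1.1]
R [[-0.869, -0.058, 0.492], [-0.489, -0.048, -0.871], [0.074, -0.997, 0.013]]
tool offset mm [ 577.2  242.5 -155.9]  units [23.09  9.7  -6.24]
```

Call:
{"name": "play_rows", "arguments": {"offset": [[-0.1,0,-0.35],[0,0,0],[0,0,0]], "yaw": [0,0,0]}}

```text
t: 11.67
eef_pos: [0.5896, 0.1674, 0.2005]
orientation: [-0.155, 0.203, -0.673, 0.694]
force: [-0.0, 0.5, -2.5]
finger_gap: 0.47
```

```bash
cat > m.py <<'E'
from h import *
from bench import viewer,robot
def meas(zt,dz=.032):
    s0=robot.sense();f=viewer.grab_frame("wrist");np.savez(f"pics/wl.npz",**f)
    c,n=hoodpose(f,(225,255,335,345),s0["eef_pos"][2]+dz); u=c-.074*n;print("underside",u.round(4))
    R=Rq(s0["orientation"]);d=np.array([.583,.1775,zt])-u;print("need",d.round(4),"tool units",(R.T@d/.025).round(2))
    to([0,0,0]);print(s0["qd"].round(3),R[:,1].round(3))
E
python3 -c "
from m import *
meas(.130)"
```

```text
n 5790 mean [0.5899 0.1695 0.2325] normal [ 0.033 -0.002  0.999] minenc 0.5914 0.1694 24.5 hullfit [0.5904 0.169 ] 0.0226 px [278. 299.]
underside [0.588  0.1692 0.1586]
need [-0.005   0.0083 -0.0286] tool units [-0.07  1.14 -0.4 ]
t 11.72 pos [0.5892 0.1684 0.2005] j7 -1.571 gap 0.464 F [-0.1  0.2 -1.6]
R [[-0.869, -0.059, 0.491], [-0.489, -0.046, -0.871], [0.074, -0.997, 0.011]]
tool offset mm [ 579.5  242.7 -145.1]  units [23.18  9.71 -5.8 ]
[-0.021  0.001 -0.021  0.003 -0.026 -0.005 -0.005] [-0.059 -0.047 -0.997]
```

Call:
{"name": "play_rows", "arguments": {"offset": [[-0.03,0.2,-0.38],[-0.02,0.3,0],[0,0,0],[0,0,0]], "yaw": [0,0,0,0]}}

```text
t: 12.05
eef_pos: [0.5837, 0.1799, 0.1871]
orientation: [-0.156, 0.205, -0.673, 0.693]
force: [0.2, 0.5, -2.3]
finger_gap: 0.472
```

```bash
python3 -c "
from m import *
meas(.130)"
```

```text
n 5833 mean [0.5839 0.182  0.2192] normal [ 0.031 -0.005  1.   ] minenc 0.5861 0.1823 24.2 hullfit [0.584  0.1815] 0.022 px [278. 300.]
underside [0.5817 0.1818 0.1453]
need [ 0.0013 -0.0043 -0.0153] tool units [-0.01  0.61  0.17]
t 12.1 pos [0.5835 0.1794 0.1868] j7 -1.593 gap 0.468 F [-0.2 -0.2 -1.6]
R [[-0.867, -0.059, 0.494], [-0.492, -0.046, -0.869], [0.074, -0.997, 0.011]]
tool offset mm [ 580.6  229.1 -134.2]  units [23.22  9.16 -5.37]
[-0.002  0.011  0.004  0.018  0.016 -0.006 -0.003] [-0.059 -0.045 -0.997]
```

Call:
{"name": "play_rows", "arguments": {"offset": [[0,0,0.12],[0,0,0],[-0.02,0.3,0],[0,0,0],[0,0,0]], "yaw": [0,0,0,0,0]}}

```text
t: 12.52
eef_pos: [0.586, 0.1753, 0.1789]
orientation: [-0.156, 0.204, -0.673, 0.694]
force: [0.1, -0.4, -1.1]
finger_gap: 0.47
```

```bash
python3 -c "
from m import *
meas(.130)
f=load('wl');cv2.imwrite('pics/w6.png',f['img'])
f=viewer.grab_frame('scene');np.savez('pics/s6.npz',**f);crop(f,(300,140,400,280),4,'s6c')"
```

```text
n 5795 mean [0.5862 0.1775 0.211 ] normal [ 0.03  -0.004  1.   ] minenc 0.5882 0.1776 24.3 hullfit [0.5861 0.1768] 0.022 px [278. 300.]
underside [0.5839 0.1771 0.137 ]
need [-0.0009  0.0004 -0.007 ] tool units [ 0.    0.28 -0.03]
t 12.57 pos [0.5857 0.175  0.1786] j7 -1.591 gap 0.475 F [-0.9 -0.1 -1.9]
R [[-0.868, -0.059, 0.492], [-0.49, -0.047, -0.87], [0.074, -0.997, 0.012]]
tool offset mm [ 581.1  220.8 -138.2]  units [23.24  8.83 -5.53]
[ 0.005  0.014  0.003  0.019  0.003 -0.005 -0.003] [-0.058 -0.046 -0.997]
```

View pics/w6.png

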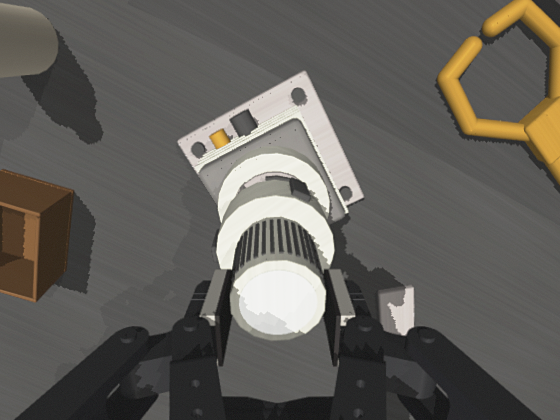

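View pics/s6c.png

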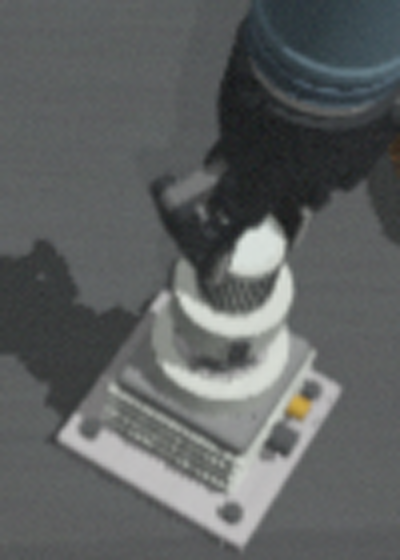

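Call:
{"name": "play_rows", "arguments": {"offset": [[-0.015,0.2,-0.02],[-0.015,0.2,0],[0,0,0],[0,0,0]], "yaw": [0,0,0,0]}}

```text
t: 12.95
eef_pos: [0.5856, 0.1755, 0.1678]
orientation: [-0.156, 0.204, -0.673, 0.694]
force: [0.5, 0.4, -2.7]
finger_gap: 0.47
```

```bash
python3 -c "
from m import *
meas(.116)"
```

```text
n 5823 mean [0.5858 0.1778 0.1999] normal [ 0.033 -0.003  0.999] minenc 0.5881 0.1782 24.2 hullfit [0.5865 0.1771] 0.0224 px [278. 300.]
underside [0.5841 0.1774 0.1259]
need [-0.0011  0.0001 -0.0099] tool units [ 0.    0.4  -0.03]
t 13.0 pos [0.5855 0.1755 0.1677] j7 -1.597 gap 0.467 F [-0.4 -0.5 -2.4]
R [[-0.868, -0.059, 0.492], [-0.49, -0.047, -0.87], [0.074, -0.997, 0.012]]
tool offset mm [ 582.   209.9 -137.6]  units [23.28  8.39 -5.5 ]
[-0.     0.01   0.001  0.011  0.002 -0.006 -0.001] [-0.058 -0.047 -0.997]
```

Call:
{"name": "play_rows", "arguments": {"offset": [[0,0.12,-0.03],[0,0.12,0],[0,0,0]], "yaw": [0,0,0]}}

```text
t: 13.25
eef_pos: [0.5849, 0.176, 0.1614]
orientation: [-0.156, 0.204, -0.673, 0.694]
force: [-0.1, -0.6, -1.6]
finger_gap: 0.468
```

```bash
python3 -c "
from m import *
meas(.116)"
```

```text
n 5782 mean [0.5851 0.1783 0.1935] normal [ 0.029 -0.005  1.   ] minenc 0.5873 0.1785 24.3 hullfit [0.5854 0.1782] 0.0225 px [278. 300.]
underside [0.5833 0.1786 0.1195]
need [-0.0003 -0.0011 -0.0035] tool units [0.02 0.14 0.03]
t 13.3 pos [0.585  0.1762 0.1616] j7 -1.6 gap 0.466 F [ 0.2 -0.9 -1.8]
R [[-0.868, -0.058, 0.493], [-0.49, -0.046, -0.87], [0.073, -0.997, 0.012]]
tool offset mm [ 582.6  203.3 -136.8]  units [23.3   8.13 -5.47]
[-0.001 -0.002  0.001 -0.004 -0.     0.002  0.002] [-0.058 -0.047 -0.997]
```

Call:
{"name": "play_rows", "arguments": {"offset": [[0,0.08,0.02],[0,0.08,0],[0,0,0]], "yaw": [0,0,0]}}

```text
t: 13.55
eef_pos: [0.5853, 0.1757, 0.1583]
orientation: [-0.156, 0.204, -0.673, 0.694]
force: [0.3, -0.9, -0.4]
finger_gap: 0.469
```

```bash
python3 -c "
from m import *
meas(.116)"
```

```text
n 5770 mean [0.5855 0.1778 0.1904] normal [ 0.03  -0.004  1.   ] minenc 0.5876 0.1781 24.3 hullfit [0.5857 0.177 ] 0.0221 px [278. 300.]
underside [0.5835 0.1774 0.1165]
need [-0.0005  0.0001 -0.0005] tool units [ 0.01  0.02 -0.01]
t 13.6 pos [0.5854 0.1758 0.1584] j7 -1.601 gap 0.47 F [-0.2  0.7 -0.8]
R [[-0.868, -0.057, 0.493], [-0.491, -0.046, -0.87], [0.072, -0.997, 0.012]]
tool offset mm [ 583.2  199.4 -137.3]  units [23.33  7.98 -5.49]
[ 0.001 -0.     0.001 -0.002 -0.002 -0.007  0.001] [-0.057 -0.046 -0.997]
```

Call:
{"name": "play_rows", "arguments": {"offset": [[0,0.05,0],[0,0,0]], "yaw": [0,0]}}

```text
t: 13.77
eef_pos: [0.5857, 0.1759, 0.1586]
orientation: [-0.156, 0.203, -0.673, 0.694]
force: [0.6, 0.2, -2.7]
finger_gap: 0.467
```

Call:
{"name": "play_rows", "arguments": {"offset": [[0,0,0],[0,0,0],[0,0,0]], "yaw": [0,0,0], "fingers": 80}}

```text
t: 14.02
eef_pos: [0.5868, 0.1764, 0.1591]
orientation: [-0.158, 0.202, -0.673, 0.694]
force: [-1.0, 0.9, 0.5]
finger_gap: 0.686
```

```bash
python3 -c "
from m import *
meas(.116)
f=load('wl');cv2.imwrite('pics/w7.png',f['img'])
f=viewer.grab_frame('scene');np.savez('pics/s7.npz',**f);crop(f,(300,160,400,280),5,'s7c')"
```

```text
n 5437 mean [0.5841 0.1784 0.1898] normal [0.003 0.    1.   ] minenc 0.5831 0.1776 21.2 hullfit [0.583  0.1777] 0.0208 px [275. 302.]
underside [0.5828 0.1777 0.1158]
need [ 0.0002 -0.0002  0.0002] tool units [-0.   -0.01  0.01]
t 14.07 pos [0.5869 0.1764 0.1592] j7 -1.602 gap 0.687 F [ 0.5 -0.3 -0.1]
R [[-0.869, -0.053, 0.492], [-0.491, -0.045, -0.87], [0.068, -0.998, 0.013]]
tool offset mm [ 585.5  197.9 -137.6]  units [23.42  7.91 -5.5 ]
[ 0.001 -0.    -0.001 -0.003 -0.    -0.004 -0.   ] [-0.053 -0.045 -0.998]
```

View pics/w7.png

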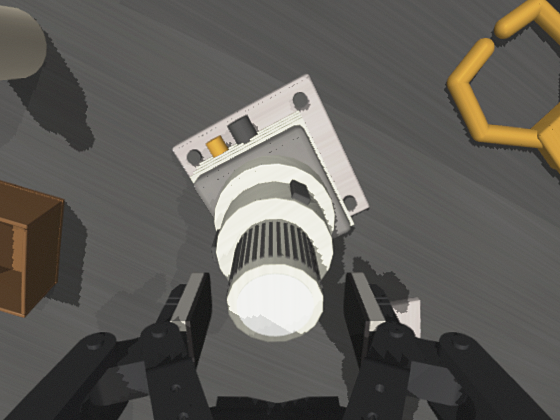

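View pics/s7c.png

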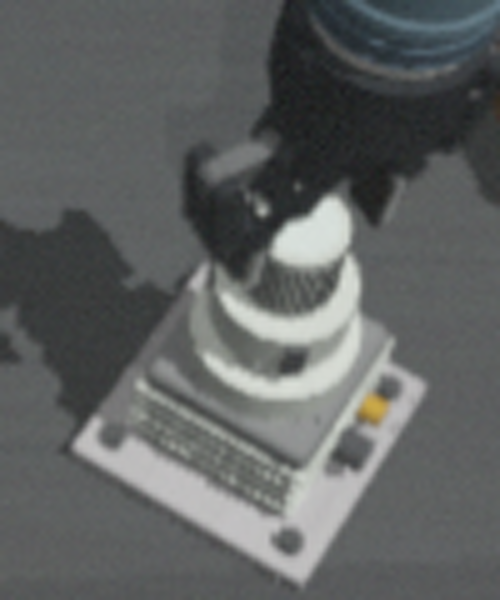

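```bash
python3 -c "
from m import *
f=load('wl');crop(f,(270,165,330,215),12,'w7c')
np.savez('pics/w7.npz',**f)"
```

```text
(no output)
```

View pics/w7c.png

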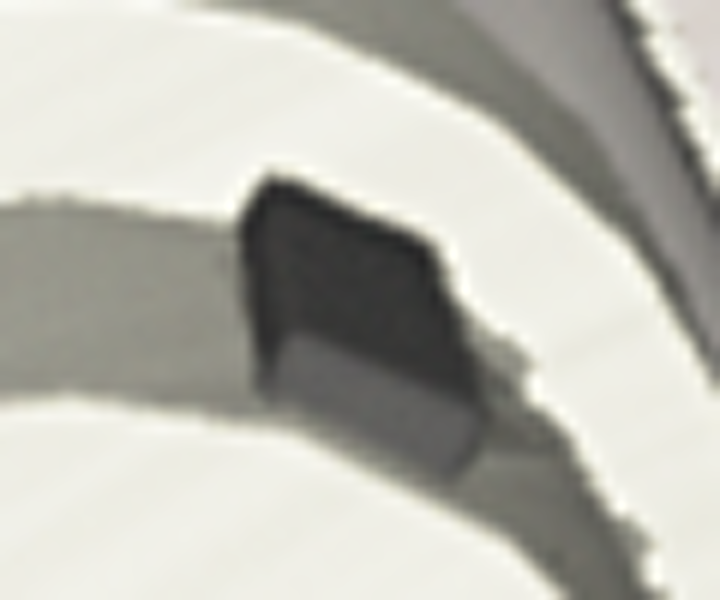

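```bash
cat >> m.py <<'E'
def lug(f,uv,und,c=np.array([.583,.1776])):
    p=onz(f,uv,und+.024);a,r=azr(p,c);print("lug az",round(a,1),"r",round(r,4),"phi",round((56.8-a+60)%120-60,1))
E
python3 -c "
from m import *
f=load('w7')
for q in ((288,330),(384,368),(480,405)): lug(f,(270+q[0]/12-.4,165+q[1]/12-.4),.1158)"
```

```text
lug az 12.8 r 0.0347 phi 44.0
lug az 5.2 r 0.0345 phi 51.6
lug az -2.3 r 0.035 phi 59.1
```

Call:
{"name": "play_rows", "arguments": {"offset": [[0.14,0,-0.1],[0,0,0],[0,0,0]], "yaw": [0,6,6]}}

```text
t: 14.37
eef_pos: [0.582, 0.1769, 0.1591]
orientation: [-0.084, 0.126, -0.686, 0.712]
force: [0.0, 0.2, 0.4]
finger_gap: 0.69
```

```bash
python3 -c "
from m import *
tog([.583,.1777,.1158+.058])"
```

```text
t 14.37 pos [0.582  0.1769 0.1591] j7 -1.806 gap 0.69 F [0.  0.2 0.4]
R [[-0.954, -0.054, 0.294], [-0.292, -0.044, -0.955], [0.064, -0.998, 0.027]]
tool offset mm [-0.2  3.9 -0.1]  units [-0.01  0.16 -0.  ]
ytilt [-0.054 -0.044 -0.998] zaz -72.87
```

Call:
{"name": "play_rows", "arguments": {"offset": [[0,0.05,0],[0,0,0],[0,0,0],[0,0,0]], "yaw": [0,0,0,0], "fingers": 255, "grip_force": 25}}

```text
t: 14.7
eef_pos: [0.5815, 0.177, 0.158]
orientation: [-0.086, 0.127, -0.686, 0.711]
force: [-0.3, 0.4, 0.7]
finger_gap: 0.478
```

Call:
{"name": "play_rows", "arguments": {"offset": [[0,0,0],[0,0,0],[0,0,0],[0,0,0],[0,0,0]], "yaw": [-6,-6,-6,-6,0]}}

```text
t: 15.12
eef_pos: [0.5831, 0.1746, 0.1587]
orientation: [-0.235, 0.28, -0.649, 0.667]
force: [0.1, 0.4, -0.2]
finger_gap: 0.474
```

```bash
python3 -c "
from m import *
meas(.116)
cv2.imwrite('pics/w8.png',load('wl')['img'])"
```

```text
n 5885 mean [0.5848 0.1784 0.1909] normal [ 0.006 -0.001  1.   ] minenc 0.5844 0.1769 24.7 hullfit [0.5846 0.1772] 0.0218 px [277. 295.]
underside [0.5842 0.1773 0.1169]
need [-0.0012  0.0002 -0.0009] tool units [ 0.03  0.04 -0.04]
t 15.17 pos [0.5831 0.1747 0.1587] j7 -1.392 gap 0.478 F [ 0.3 -0.3 -0.1]
R [[-0.736, -0.05, 0.676], [-0.674, -0.047, -0.737], [0.069, -0.998, 0.001]]
tool offset mm [ 535.7  195.8 -265.3]  units [ 21.43   7.83 -10.61]
[ 0.001  0.     0.003  0.    -0.002 -0.004 -0.059] [-0.05  -0.047 -0.998]
```

View pics/w8.png

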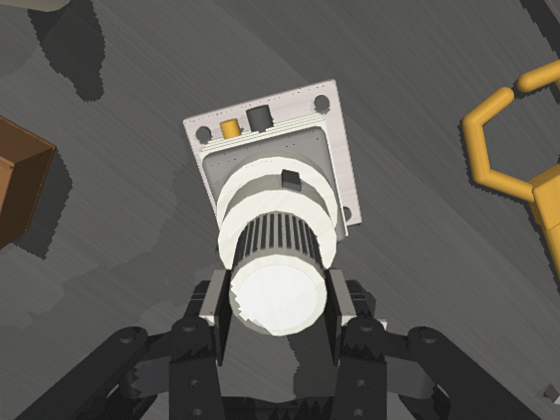

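Call:
{"name": "play_rows", "arguments": {"offset": [[0,0,0],[0,0,0],[0,0,0],[0,0,0],[0,0,0]], "yaw": [-6,-6,-6,-6,0]}}

```text
t: 15.58
eef_pos: [0.5846, 0.1724, 0.159]
orientation: [-0.365, 0.413, -0.584, 0.595]
force: [-0.3, -0.2, -1.7]
finger_gap: 0.474
```

```bash
python3 -c "
from m import *
meas(.116)
cv2.imwrite('pics/w9.png',load('wl')['img'])
crop(load('wl'),(250,150,330,210),9,'w9c')"
```

```text
n 5886 mean [0.5855 0.1769 0.1912] normal [ 0.028 -0.012  1.   ] minenc 0.5858 0.1756 24.5 hullfit [0.5858 0.1758] 0.022 px [277. 295.]
underside [0.5837 0.1767 0.1172]
need [-0.0007  0.0008 -0.0012] tool units [-0.02  0.05 -0.04]
t 15.63 pos [0.5844 0.1725 0.1589] j7 -0.998 gap 0.48 F [ 0.1 -0.7 -2.6]
R [[-0.395, -0.048, 0.918], [-0.916, -0.05, -0.397], [0.065, -0.998, -0.024]]
tool offset mm [ 378.5  195.2 -463.9]  units [ 15.14   7.81 -18.55]
[-0.007  0.     0.01   0.008 -0.01  -0.003 -0.092] [-0.048 -0.05  -0.998]
```

View pics/w9c.png

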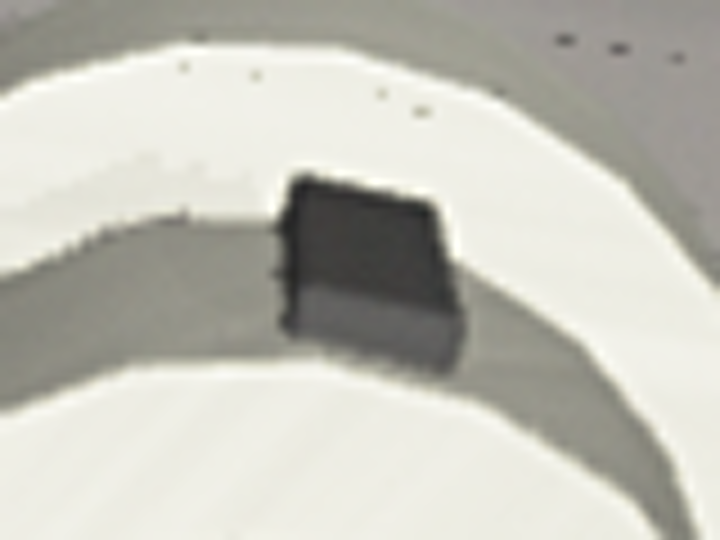

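```bash
python3 -c "
from m import *
f=load('wl')
for q in ((300,285),(382,302),(462,318)): lug(f,(250+q[0]/9-.4,150+q[1]/9-.4),.1172)"
```

```text
lug az 59.9 r 0.0342 phi -3.1
lug az 52.0 r 0.0341 phi 4.8
lug az 44.3 r 0.0347 phi 12.5
```

Call:
{"name": "play_rows", "arguments": {"offset": [[0,0,0],[0,0,0]], "yaw": [-3,0]}}

```text
t: 15.8
eef_pos: [0.5835, 0.1729, 0.1578]
orientation: [-0.378, 0.426, -0.577, 0.586]
force: [-0.0, -0.1, -1.2]
finger_gap: 0.475
```

Call:
{"name": "play_rows", "arguments": {"offset": [[0,0,0],[0,0,0],[0,0,0],[0,0,0]], "yaw": [0,0,0,0], "fingers": 80}}

```text
t: 16.13
eef_pos: [0.583, 0.1736, 0.1579]
orientation: [-0.375, 0.424, -0.579, 0.587]
force: [0.3, 0.6, 0.6]
finger_gap: 0.682
```

```bash
python3 -c "
from m import *
meas(.109,.030)
cv2.imwrite('pics/w10.png',load('wl')['img'])
f=viewer.grab_frame('scene');np.savez('pics/s10.npz',**f);crop(f,(300,160,400,280),5,'s10c')"
```

```text
n 4926 mean [0.5824 0.1776 0.1829] normal [-0.001 -0.008  1.   ] minenc 0.5823 0.1776 21.0 hullfit [0.5822 0.1773] 0.0206 px [275. 287.]
underside [0.5823 0.1779 0.1089]
need [ 0.0007 -0.0004  0.0001] tool units [ 0.01 -0.    0.03]
t 16.18 pos [0.583  0.1736 0.158 ] j7 -0.964 gap 0.688 F [-0.3 -0.   0.1]
R [[-0.359, -0.05, 0.932], [-0.931, -0.05, -0.362], [0.064, -0.998, -0.029]]
tool offset mm [ 361.   195.4 -475.9]  units [ 14.44   7.82 -19.04]
[-0.004 -0.005  0.002 -0.002 -0.001  0.002 -0.015] [-0.05  -0.05  -0.998]
```

View pics/w10.png

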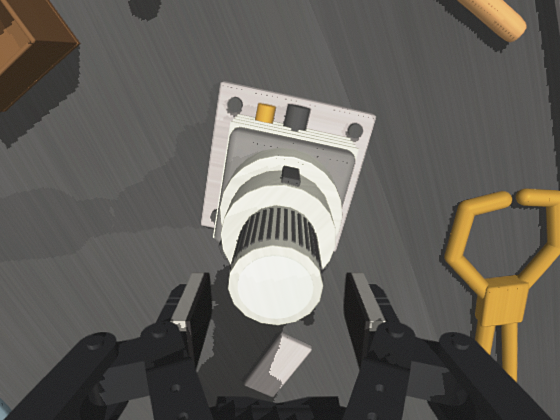

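View pics/s10c.png

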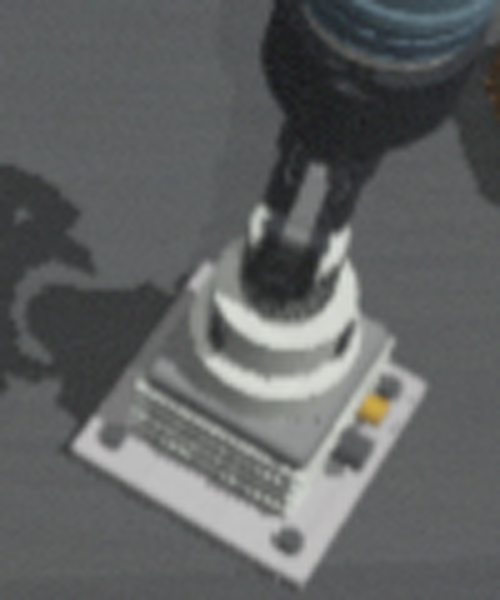

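```bash
python3 -c "
from m import *
tog([.583,.1777,.109+.0605])"
```

```text
t 16.23 pos [0.5831 0.1736 0.158 ] j7 -0.964 gap 0.685 F [0.6 0.1 0.2]
R [[-0.359, -0.05, 0.932], [-0.931, -0.049, -0.361], [0.064, -0.998, -0.029]]
tool offset mm [-3.   7.  -1.9]  units [-0.12  0.28 -0.08]
ytilt [-0.05  -0.049 -0.998] zaz -21.2
```

Call:
{"name": "play_rows", "arguments": {"offset": [[-0.1,0.24,-0.06],[0,0,0],[0,0,0]], "yaw": [0,0,0]}}

```text
t: 16.48
eef_pos: [0.5826, 0.1765, 0.1518]
orientation: [-0.375, 0.423, -0.579, 0.588]
force: [0.1, 0.6, -0.1]
finger_gap: 0.687
```

Call:
{"name": "play_rows", "arguments": {"offset": [[0,0,0],[0,0,0],[0,0,0],[0,0,0]], "yaw": [0,0,0,0], "fingers": 255, "grip_force": 25}}

```text
t: 16.82
eef_pos: [0.5823, 0.1768, 0.1517]
orientation: [-0.375, 0.424, -0.579, 0.588]
force: [-0.3, 0.3, 0.3]
finger_gap: 0.47
```

```bash
python3 -c "
from m import *
meas(.109,.0325)
tog([.583,.1777,.109+.0605])"
```

```text
n 5698 mean [0.5823 0.1793 0.1829] normal [-0.004  0.006  1.   ] minenc 0.5837 0.1804 24.5 hullfit [0.5819 0.1786] 0.0217 px [277. 298.]
underside [0.5822 0.1782 0.1089]
need [ 0.0008 -0.0007  0.0001] tool units [ 0.01 -0.    0.04]
t 16.87 pos [0.5823 0.1768 0.1517] j7 -0.974 gap 0.477 F [-0.7  0.6 -0.4]
R [[-0.36, -0.05, 0.932], [-0.931, -0.049, -0.362], [0.064, -0.998, -0.029]]
tool offset mm [ 364.6  189.  -474.1]  units [ 14.58   7.56 -18.96]
[ 0.     0.001 -0.    -0.002 -0.    -0.001  0.002] [-0.05  -0.049 -0.998]
t 16.87 pos [0.5823 0.1768 0.1517] j7 -0.974 gap 0.477 F [-0.7  0.6 -0.4]
R [[-0.36, -0.05, 0.932], [-0.931, -0.049, -0.362], [0.064, -0.998, -0.029]]
tool offset mm [ 0.1  0.9 -0.2]  units [ 0.    0.03 -0.01]
ytilt [-0.05  -0.049 -0.998] zaz -21.26
```

Call:
{"name": "play_rows", "arguments": {"offset": [[0,0.01,0],[0,0.01,0],[0,0.01,0],[0,0.01,0],[0,0.01,0],[0,0.01,0],[0,0,0]], "yaw": [6,6,6,6,6,6,0]}}

```text
t: 17.45
eef_pos: [0.5824, 0.1775, 0.1512]
orientation: [-0.168, 0.211, -0.669, 0.692]
force: [-0.7, -0.5, -0.4]
finger_gap: 0.475
```

```bash
python3 -c "
from m import *
meas(.109,.0325)
cv2.imwrite('pics/w11.png',load('wl')['img'])
tog([.583,.1777,.107+.0605])
print(robot.sense()['wrist_torque'])"
```

```text
n 5685 mean [0.5824 0.1799 0.1825] normal [-0.02   0.041  0.999] minenc 0.5844 0.1802 24.3 hullfit [0.5822 0.1797] 0.022 px [277. 298.]
underside [0.5837 0.1767 0.1086]
need [-0.0007  0.0008  0.0004] tool units [ 0.01 -0.02 -0.04]
t 17.5 pos [0.5824 0.1775 0.1512] j7 -1.581 gap 0.476 F [ 0.3 -0.9  0.8]
R [[-0.853, -0.049, 0.52], [-0.518, -0.047, -0.854], [0.067, -0.998, 0.015]]
tool offset mm [ 578.5  188.1 -153.4]  units [23.14  7.52 -6.13]
[ 0.004 -0.002 -0.006 -0.     0.002  0.002  0.069] [-0.05  -0.047 -0.998]
t 17.5 pos [0.5824 0.1775 0.1512] j7 -1.581 gap 0.476 F [ 0.3 -0.9  0.8]
R [[-0.853, -0.049, 0.52], [-0.518, -0.047, -0.854], [0.067, -0.998, 0.015]]
tool offset mm [0.5 2.4 0.4]  units [0.02 0.1  0.02]
ytilt [-0.049 -0.047 -0.998] zaz -58.67
[0.16272584 0.03928193 0.02165628]
```

View pics/w11.png

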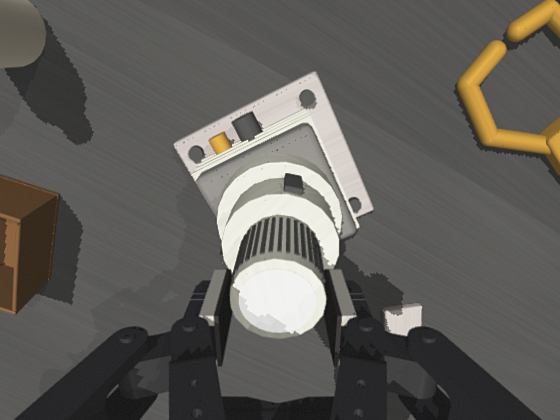

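Call:
{"name": "play_rows", "arguments": {"offset": [[0,0,0],[0,0,0],[0,0.05,0],[0,0,0]], "yaw": [0,0,0,0], "fingers": 80}}

```text
t: 17.83
eef_pos: [0.5824, 0.1773, 0.1497]
orientation: [-0.172, 0.214, -0.668, 0.691]
force: [-0.0, 0.1, -0.1]
finger_gap: 0.682
```

```bash
python3 -c "
from m import *
meas(.107,.031)
crop(load('wl'),(250,150,330,210),9,'w12c')
tog([.583,.1777,.107+.0605])"
```

```text
n 5607 mean [0.5842 0.1775 0.1814] normal [0.008 0.001 1.   ] minenc 0.5831 0.1768 21.1 hullfit [0.5832 0.1768] 0.0207 px [284. 298.]
underside [0.5826 0.1767 0.1074]
need [ 0.0004  0.0008 -0.0004] tool units [-0.03  0.01 -0.02]
t 17.88 pos [0.5824 0.1774 0.1498] j7 -1.575 gap 0.691 F [-1.3 -0.   0. ]
R [[-0.849, -0.049, 0.526], [-0.524, -0.047, -0.85], [0.067, -0.998, 0.014]]
tool offset mm [ 577.5  186.5 -157.6]  units [23.1   7.46 -6.3 ]
[ 0.002 -0.002 -0.003 -0.004  0.     0.003  0.013] [-0.049 -0.047 -0.998]
t 17.88 pos [0.5824 0.1774 0.1498] j7 -1.575 gap 0.691 F [-1.3 -0.   0. ]
R [[-0.849, -0.049, 0.526], [-0.524, -0.047, -0.85], [0.067, -0.998, 0.014]]
tool offset mm [0.5 1.  0.3]  units [0.02 0.04 0.01]
ytilt [-0.049 -0.047 -0.998] zaz -58.27
```

View pics/w12c.png

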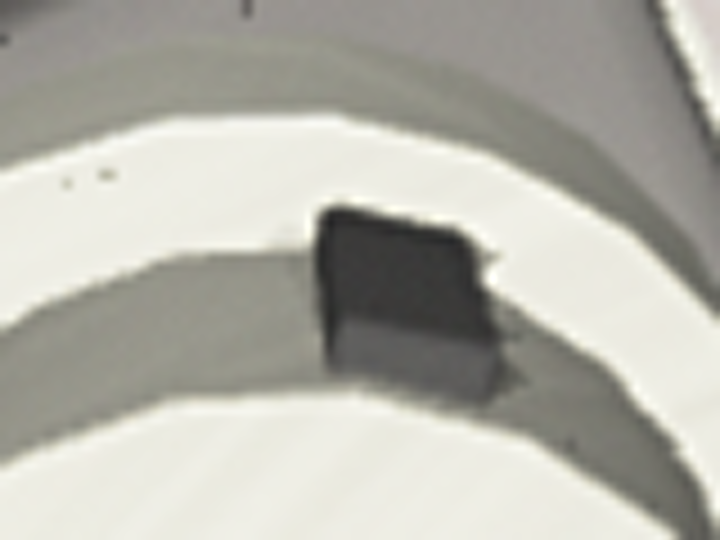

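Call:
{"name": "play_rows", "arguments": {"offset": [[0,0.02,0],[0,0,0],[0,0,0],[0,0,0]], "yaw": [0,0,0,0], "fingers": 255, "grip_force": 25}}

```text
t: 18.22
eef_pos: [0.583, 0.1772, 0.1496]
orientation: [-0.172, 0.214, -0.669, 0.691]
force: [0.0, -0.2, 0.7]
finger_gap: 0.477
```

Call:
{"name": "play_rows", "arguments": {"offset": [[0,0.01,0],[0,0.01,0],[0,0.01,0],[0,0.01,0],[0,0,0]], "yaw": [6,6,6,6,0]}}

```text
t: 18.63
eef_pos: [0.5827, 0.1778, 0.1492]
orientation: [-0.023, 0.059, -0.69, 0.721]
force: [0.1, -0.6, 0.4]
finger_gap: 0.475
```

Call:
{"name": "play_rows", "arguments": {"offset": [[0,0,0],[0,0,0],[0,0.02,0],[0,0,0]], "yaw": [0,0,0,0], "fingers": 80}}

```text
t: 18.97
eef_pos: [0.5824, 0.1781, 0.1483]
orientation: [-0.026, 0.063, -0.69, 0.72]
force: [0.2, 0.4, -0.7]
finger_gap: 0.688
```

```bash
python3 -c "
from m import *
lug(load('wl'),(250+420/9-.4,150+332/9-.4),.1074)
meas(.106,.031)
crop(load('wl'),(250,150,330,210),9,'w13c')
tog([.583,.1777,.106+.0605])"
```

```text
lug az 17.9 r 0.0343 phi 38.9
n 5719 mean [0.5838 0.1771 0.1804] normal [ 0.006 -0.002  1.   ] minenc 0.5826 0.1769 21.2 hullfit [0.5827 0.1769] 0.0208 px [286. 297.]
underside [0.5822 0.1771 0.1064]
need [ 0.0008  0.0004 -0.0004] tool units [-0.03  0.01 -0.01]
t 19.02 pos [0.5824 0.1782 0.1484] j7 -1.975 gap 0.687 F [-0.5 -1.1 -0. ]
R [[-0.991, -0.049, 0.126], [-0.123, -0.045, -0.991], [0.054, -0.998, 0.039]]
tool offset mm [591.  184.8  97.8]  units [23.64  7.39  3.91]
[ 0.002  0.001 -0.005 -0.002  0.002  0.     0.017] [-0.049 -0.045 -0.998]
t 19.02 pos [0.5824 0.1782 0.1484] j7 -1.975 gap 0.687 F [-0.5 -1.1 -0. ]
R [[-0.991, -0.049, 0.126], [-0.123, -0.045, -0.991], [0.054, -0.998, 0.039]]
tool offset mm [0.5 0.6 1.3]  units [0.02 0.03 0.05]
ytilt [-0.049 -0.045 -0.998] zaz -82.78
```

View pics/w13c.png

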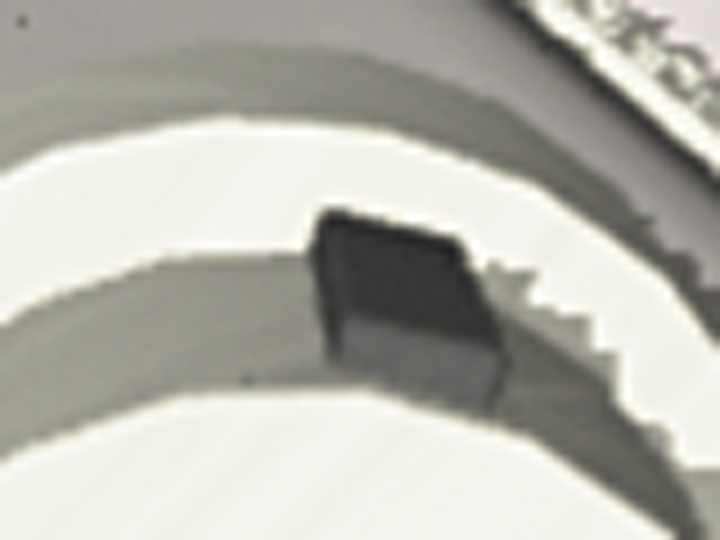

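Call:
{"name": "play_rows", "arguments": {"offset": [[0.02,0.02,0.05],[0,0,0],[0,0,0],[0,0,0],[0,0,0]], "yaw": [-6,-6,-6,-6,0]}}

```text
t: 19.43
eef_pos: [0.5823, 0.1772, 0.1481]
orientation: [-0.177, 0.219, -0.668, 0.689]
force: [-0.4, -0.1, -0.3]
finger_gap: 0.688
```

Call:
{"name": "play_rows", "arguments": {"offset": [[0,0,0],[0,0,0],[0,0,0],[0,0,0]], "yaw": [0,0,0,0], "fingers": 255, "grip_force": 25}}

```text
t: 19.77
eef_pos: [0.5826, 0.177, 0.1484]
orientation: [-0.174, 0.216, -0.669, 0.69]
force: [-0.1, -0.2, 0.4]
finger_gap: 0.476
```

Call:
{"name": "play_rows", "arguments": {"offset": [[0,0.01,0],[0,0.01,0],[0,0,0]], "yaw": [6,6,3]}}

```text
t: 20.02
eef_pos: [0.5822, 0.178, 0.1481]
orientation: [-0.081, 0.119, -0.687, 0.712]
force: [0.4, 1.1, -2.8]
finger_gap: 0.476
```

```bash
python3 -c "
from m import *
meas(.106,.032)
tog([.583,.1777,.106+.0605])
print(robot.sense()['wrist_torque'].round(2))"
```

```text
n 5790 mean [0.582  0.1802 0.1806] normal [-0.022  0.032  0.999] minenc 0.5832 0.1798 24.4 hullfit [0.5814 0.1797] 0.0221 px [277. 300.]
underside [0.583  0.1774 0.1067]
need [-0.      0.0001 -0.0007] tool units [-0.    0.03 -0.  ]
t 20.07 pos [0.5823 0.1781 0.1481] j7 -1.824 gap 0.478 F [-0.4  0.8 -0.8]
R [[-0.958, -0.049, 0.281], [-0.28, -0.043, -0.959], [0.059, -0.998, 0.027]]
tool offset mm [599.1 183.7   2.9]  units [23.96  7.35  0.11]
[-0.097 -0.019  0.118  0.008 -0.065 -0.022 -0.589] [-0.049 -0.043 -0.998]
t 20.07 pos [0.5823 0.1781 0.1481] j7 -1.824 gap 0.478 F [-0.4  0.8 -0.8]
R [[-0.958, -0.049, 0.281], [-0.28, -0.043, -0.959], [0.059, -0.998, 0.027]]
tool offset mm [0.5 0.3 1.1]  units [0.02 0.01 0.04]
ytilt [-0.049 -0.043 -0.998] zaz -73.65
[ 0.28 -0.12 -0.  ]
```

Call:
{"name": "play_rows", "arguments": {"offset": [[0,0.01,0],[0,0.01,0],[0,0,0]], "yaw": [4,4,0]}}

```text
t: 20.32
eef_pos: [0.5822, 0.1779, 0.1481]
orientation: [-0.034, 0.07, -0.69, 0.72]
force: [-1.5, -0.1, 1.0]
finger_gap: 0.478
```

```bash
python3 -c "
from m import *
tog([.583,.1777,.106+.0605])
print(robot.sense()['wrist_torque'].round(2))"
```

```text
t 20.32 pos [0.5822 0.1779 0.1481] j7 -1.955 gap 0.478 F [-1.5 -0.1  1. ]
R [[-0.988, -0.048, 0.148], [-0.145, -0.046, -0.988], [0.054, -0.998, 0.038]]
tool offset mm [0.2 0.4 1.1]  units [0.01 0.01 0.04]
ytilt [-0.048 -0.046 -0.998] zaz -81.51
[0.05 0.04 0.24]
```

Call:
{"name": "play_rows", "arguments": {"offset": [[0,0,0],[0,0,0],[0,0.02,0],[0,0,0]], "yaw": [0,0,0,0], "fingers": 80}}

```text
t: 20.65
eef_pos: [0.5822, 0.1782, 0.1474]
orientation: [-0.036, 0.072, -0.69, 0.719]
force: [0.6, -0.0, -0.3]
finger_gap: 0.686
```

```bash
python3 -c "
from m import *
meas(.106,.031)
crop(load('wl'),(250,150,330,210),9,'w14c')
tog([.583,.1777,.106+.0605])"
```

```text
n 5807 mean [0.5845 0.1782 0.1797] normal [0.003 0.002 1.   ] minenc 0.5833 0.1775 21.2 hullfit [0.5834 0.178 ] 0.0208 px [284. 295.]
underside [0.5832 0.1778 0.1057]
need [-0.0002 -0.0003  0.0003] tool units [ 0.01 -0.01  0.01]
t 20.7 pos [0.5822 0.1782 0.1474] j7 -1.951 gap 0.687 F [-0.2  0.1 -1.4]
R [[-0.987, -0.047, 0.152], [-0.15, -0.045, -0.988], [0.054, -0.998, 0.037]]
tool offset mm [593.6 182.7  82. ]  units [23.74  7.31  3.28]
[ 0.004  0.    -0.001 -0.001 -0.001 -0.     0.007] [-0.047 -0.045 -0.998]
t 20.7 pos [0.5822 0.1782 0.1474] j7 -1.951 gap 0.687 F [-0.2  0.1 -1.4]
R [[-0.987, -0.047, 0.152], [-0.15, -0.045, -0.988], [0.054, -0.998, 0.037]]
tool offset mm [ 0.3 -0.3  1.4]  units [ 0.01 -0.01  0.05]
ytilt [-0.047 -0.045 -0.998] zaz -81.25
```

View pics/w14c.png

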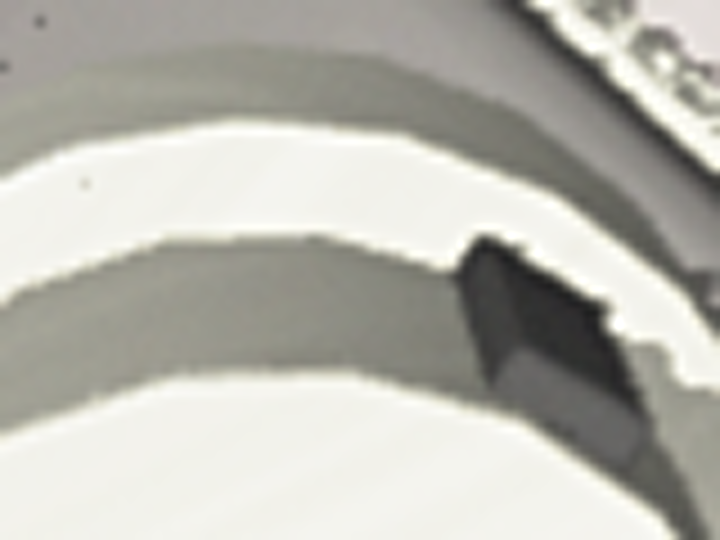

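```bash
python3 -c "
from m import *
lug(load('wl'),(250+578/9-.4,150+382/9-.4),.1057)"
```

```text
lug az -21.8 r 0.0346 phi -41.4
```

Call:
{"name": "play_rows", "arguments": {"offset": [[0,0,0.04],[0,0,0],[0,0,0],[0,0,0]], "yaw": [-6,-6,-6,0]}}

```text
t: 21.03
eef_pos: [0.5826, 0.1772, 0.1474]
orientation: [-0.148, 0.188, -0.675, 0.698]
force: [0.2, 0.7, -0.6]
finger_gap: 0.683
```

Call:
{"name": "play_rows", "arguments": {"offset": [[0,0,0],[0,0,0],[0,0,0],[0,0,0]], "yaw": [0,0,0,0], "fingers": 255, "grip_force": 25}}

```text
t: 21.37
eef_pos: [0.5828, 0.1768, 0.1476]
orientation: [-0.145, 0.185, -0.676, 0.698]
force: [-0.8, -0.3, -0.0]
finger_gap: 0.477
```

```bash
python3 -c "
from m import *
tog([.583,.1777,.106+.0605]);print(robot.sense()['wrist_torque'].round(2))"
```

```text
t 21.37 pos [0.5828 0.1768 0.1476] j7 -1.648 gap 0.477 F [-0.8 -0.3 -0. ]
R [[-0.889, -0.047, 0.456], [-0.454, -0.044, -0.89], [0.062, -0.998, 0.018]]
tool offset mm [ 0.6 -0.2 -0.3]  units [ 0.02 -0.01 -0.01]
ytilt [-0.047 -0.044 -0.998] zaz -62.89
[0.02 0.02 0.03]
```

Call:
{"name": "play_rows", "arguments": {"offset": [[0,0,0],[0,0,0],[0,0,0]], "yaw": [4,4,4]}}

```text
t: 21.62
eef_pos: [0.5851, 0.1776, 0.1476]
orientation: [-0.075, 0.108, -0.687, 0.714]
force: [3.3, 0.6, -1.7]
finger_gap: 0.477
```

```bash
python3 -c "
from m import *
tog([.583,.1777,.106+.0605]);print(robot.sense()['wrist_torque'].round(2))"
```

```text
t 21.62 pos [0.5851 0.1776 0.1476] j7 -1.849 gap 0.477 F [ 3.3  0.6 -1.7]
R [[-0.966, -0.041, 0.257], [-0.255, -0.044, -0.966], [0.051, -0.998, 0.032]]
tool offset mm [ 2.9 -0.1 -0.1]  units [ 0.12 -0.01 -0.  ]
ytilt [-0.041 -0.044 -0.998] zaz -75.09
[ 0.1  -0.84  0.42]
```

Call:
{"name": "play_rows", "arguments": {"offset": [[0,0,0],[0,0,0],[0,0,0],[0,0,0]], "yaw": [0,0,0,0], "fingers": 80}}

```text
t: 21.95
eef_pos: [0.5848, 0.178, 0.1476]
orientation: [-0.075, 0.108, -0.687, 0.714]
force: [-0.0, 0.1, 0.4]
finger_gap: 0.686
```

```bash
python3 -c "
from m import *
meas(.1055,.031)
f=load('wl');crop(f,(250,150,340,215),8,'w15c')
tog([.583,.1777,.106+.0605])"
```

```text
n 5722 mean [0.5845 0.1781 0.1797] normal [0.006 0.001 1.   ] minenc 0.5835 0.1774 21.2 hullfit [0.5834 0.1777] 0.0208 px [282. 300.]
underside [0.583  0.1776 0.1057]
need [ 0.     -0.0001 -0.0002] tool units [0.   0.01 0.  ]
t 22.0 pos [0.5848 0.178  0.1475] j7 -1.849 gap 0.684 F [-0.6  0.3 -0.2]
R [[-0.965, -0.041, 0.258], [-0.256, -0.044, -0.966], [0.051, -0.998, 0.032]]
tool offset mm [602.5 179.2  16.2]  units [24.1   7.17  0.65]
[ 0.002 -0.001 -0.006  0.002  0.     0.002  0.007] [-0.041 -0.044 -0.998]
t 22.0 pos [0.5848 0.178  0.1475] j7 -1.849 gap 0.684 F [-0.6  0.3 -0.2]
R [[-0.965, -0.041, 0.258], [-0.256, -0.044, -0.966], [0.051, -0.998, 0.032]]
tool offset mm [ 2.8 -0.1  0.4]  units [ 0.11 -0.01  0.02]
ytilt [-0.041 -0.044 -0.998] zaz -75.03
```

View pics/w15c.png

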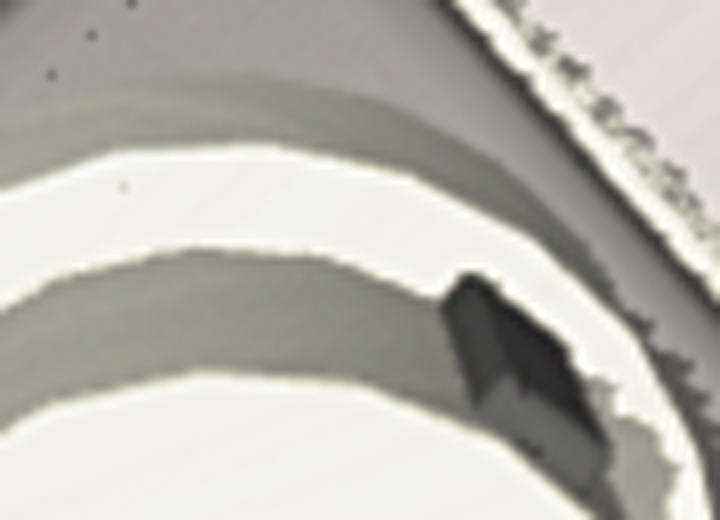

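```bash
python3 -c "
from m import *
for q in ((508,378),(556,412),(605,445)): lug(load('wl'),(250+q[0]/8-.4,150+q[1]/8-.4),.1057)"
```

```text
lug az -16.0 r 0.0348 phi -47.2
lug az -22.7 r 0.0347 phi -40.5
lug az -29.3 r 0.0351 phi -33.9
```

Call:
{"name": "play_rows", "arguments": {"offset": [[0.1,0,0],[0,0,0],[0,0,0],[0,0,0]], "yaw": [-6,-6,-6,0]}}

```text
t: 22.33
eef_pos: [0.5817, 0.1772, 0.1476]
orientation: [-0.187, 0.224, -0.666, 0.687]
force: [0.3, -0.1, -0.1]
finger_gap: 0.682
```

Call:
{"name": "play_rows", "arguments": {"offset": [[0,0,0],[0,0,0],[0,0,0],[0,0,0]], "yaw": [0,0,0,0], "fingers": 255, "grip_force": 40}}

```text
t: 22.67
eef_pos: [0.5818, 0.1767, 0.1479]
orientation: [-0.184, 0.222, -0.666, 0.688]
force: [-0.2, 0.9, 1.3]
finger_gap: 0.468
```

Call:
{"name": "play_rows", "arguments": {"offset": [[0,0,0],[0,0,0]], "yaw": [3,3]}}

```text
t: 22.83
eef_pos: [0.5821, 0.1772, 0.148]
orientation: [-0.15, 0.185, -0.675, 0.699]
force: [0.9, -0.5, 0.8]
finger_gap: 0.47
```

```bash
python3 -c "
from m import *
meas(.1055,.031)
tog([.583,.1777,.106+.0605]);print(robot.sense()['wrist_torque'].round(2))"
```

```text
n 5765 mean [0.5817 0.1793 0.1803] normal [-0.036  0.016  0.999] minenc 0.5836 0.1795 24.3 hullfit [0.5816 0.1784] 0.0217 px [278. 300.]
underside [0.5843 0.1772 0.1064]
need [-0.0013  0.0003 -0.0009] tool units [ 0.04  0.04 -0.04]
t 22.88 pos [0.5823 0.1773 0.1481] j7 -1.649 gap 0.472 F [ 0.7  0.7 -0.5]
R [[-0.888, -0.041, 0.458], [-0.457, -0.044, -0.889], [0.056, -0.998, 0.021]]
tool offset mm [ 589.6  179.3 -112.5]  units [23.58  7.17 -4.5 ]
[-0.093 -0.024  0.118 -0.003 -0.05  -0.041 -0.59 ] [-0.041 -0.045 -0.998]
t 22.88 pos [0.5823 0.1773 0.1481] j7 -1.649 gap 0.472 F [ 0.7  0.7 -0.5]
R [[-0.888, -0.041, 0.458], [-0.457, -0.044, -0.889], [0.056, -0.998, 0.021]]
tool offset mm [0.2 0.2 0.3]  units [0.01 0.01 0.01]
ytilt [-0.041 -0.044 -0.998] zaz -62.71
[ 0.03 -0.24  0.35]
```

Call:
{"name": "play_rows", "arguments": {"offset": [[0,0,0],[0,0,0]], "yaw": [4,0]}}

```text
t: 23.05
eef_pos: [0.584, 0.1778, 0.148]
orientation: [-0.127, 0.158, -0.68, 0.705]
force: [1.1, 0.5, -1.3]
finger_gap: 0.472
```

```bash
python3 -c "
from m import *
tog([.583,.1777,.106+.0605]);print(robot.sense()['wrist_torque'].round(2))"
```

```text
t 23.05 pos [0.584  0.1778 0.148 ] j7 -1.714 gap 0.472 F [ 1.1  0.5 -1.3]
R [[-0.917, -0.036, 0.396], [-0.395, -0.044, -0.918], [0.05, -0.998, 0.026]]
tool offset mm [1.9 0.2 0.2]  units [0.08 0.01 0.01]
ytilt [-0.036 -0.044 -0.998] zaz -66.65
[ 0.05 -0.26  0.16]
```

Call:
{"name": "play_rows", "arguments": {"offset": [[0,0,0],[0,0,0],[0,0,0],[0,0,0]], "yaw": [0,0,0,0], "fingers": 80}}

```text
t: 23.38
eef_pos: [0.5826, 0.1777, 0.1476]
orientation: [-0.127, 0.161, -0.679, 0.705]
force: [-0.3, -0.3, -0.1]
finger_gap: 0.684
```

```bash
python3 -c "
from m import *
meas(.1055,.031)
f=load('wl');crop(f,(250,150,340,215),8,'w16c')
tog([.583,.1777,.106+.0605])"
```

```text
n 5708 mean [0.5843 0.1782 0.1797] normal [0.004 0.001 1.   ] minenc 0.5832 0.1774 21.3 hullfit [0.5832 0.1775] 0.0208 px [283. 297.]
underside [0.5828 0.1775 0.1057]
need [ 0.0002  0.     -0.0002] tool units [-0.01  0.01  0.  ]
t 23.43 pos [0.5826 0.1778 0.1476] j7 -1.711 gap 0.684 F [ 0.7 -0.6 -0.9]
R [[-0.916, -0.04, 0.399], [-0.397, -0.044, -0.917], [0.054, -0.998, 0.025]]
tool offset mm [596.4 178.3 -73.2]  units [23.86  7.13 -2.93]
[ 0.002 -0.003 -0.002  0.003 -0.003  0.005  0.006] [-0.04  -0.044 -0.998]
t 23.43 pos [0.5826 0.1778 0.1476] j7 -1.711 gap 0.684 F [ 0.7 -0.6 -0.9]
R [[-0.916, -0.04, 0.399], [-0.397, -0.044, -0.917], [0.054, -0.998, 0.025]]
tool offset mm [ 0.7 -0.2  0.7]  units [ 0.03 -0.01  0.03]
ytilt [-0.04  -0.044 -0.998] zaz -66.48
```

View pics/w16c.png

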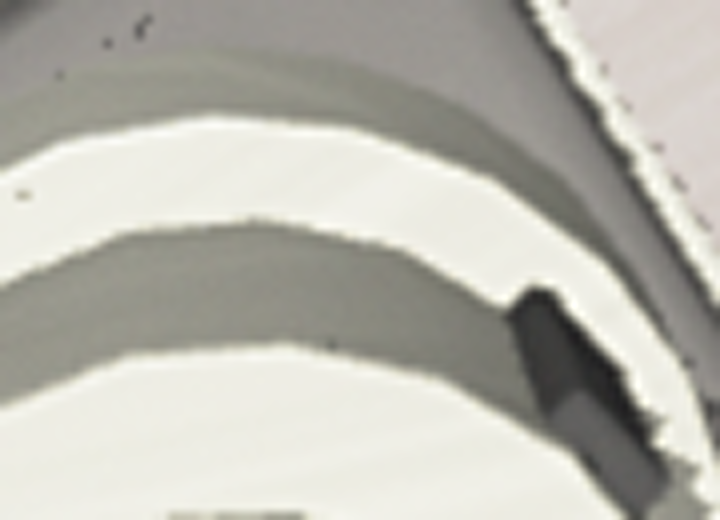

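```bash
python3 -c "
from m import *
for q in ((582,390),(624,434),(665,478)): lug(load('wl'),(250+q[0]/8-.4,150+q[1]/8-.4),.1057)"
```

```text
lug az -15.7 r 0.0349 phi -47.5
lug az -22.7 r 0.0346 phi -40.5
lug az -29.7 r 0.0348 phi -33.5
```

Call:
{"name": "play_rows", "arguments": {"offset": [[0,0,0],[0,0,0],[0,0,0]], "yaw": [0,0,0], "fingers": 0}}

```text
t: 23.68
eef_pos: [0.5824, 0.1776, 0.1476]
orientation: [-0.127, 0.161, -0.68, 0.704]
force: [0.2, -0.3, -0.3]
finger_gap: 1.001
```

Call:
{"name": "play_rows", "arguments": {"offset": [[0,-0.4,0],[0,-0.6,0],[0,-0.8,0],[0,-0.8,0],[0,-0.8,0],[0,-0.8,0],[0,-0.4,0],[0,0,0]], "yaw": [0,0,0,0,0,0,0,0]}}

```text
t: 24.35
eef_pos: [0.5861, 0.1827, 0.2705]
orientation: [-0.126, 0.162, -0.68, 0.704]
force: [0.5, -0.1, 0.3]
finger_gap: 1.002
```

Call:
{"name": "play_rows", "arguments": {"offset": [[0.8,0,0],[0.8,0,0],[0.8,0,0],[0.4,0,0],[0,0,0]], "yaw": [0,0,0,0,0]}}

```text
t: 24.77
eef_pos: [0.5195, 0.1545, 0.2726]
orientation: [-0.126, 0.163, -0.68, 0.704]
force: [-0.4, 0.7, -0.7]
finger_gap: 0.998
```

```bash
python3 -c "
from m import *
for n in ('wrist','scene','top'):
    f=viewer.grab_frame(n);np.savez(f'pics/{n}F.npz',**f);cv2.imwrite(f'pics/{n}F.png',f['img'])
to([0,0,0])"
```

```text
t 24.92 pos [0.5217 0.1556 0.2727] j7 -1.626 gap 1.004 F [ 0.3 -0.   0.1]
R [[-0.915, -0.042, 0.401], [-0.399, -0.042, -0.916], [0.056, -0.998, 0.022]]
tool offset mm [524.3 300.8 -72.5]  units [20.97 12.03 -2.9 ]
```

View pics/wristF.png

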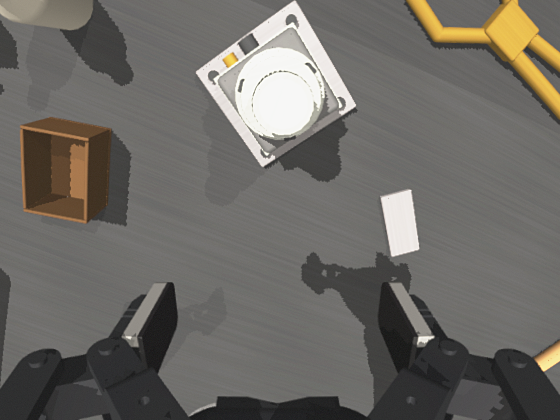

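View pics/sceneF.png

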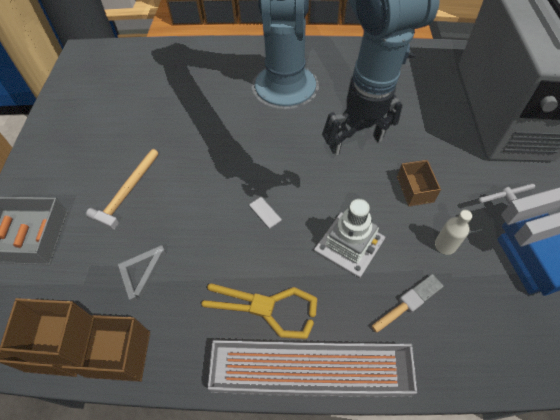

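The hood stands upright on the camera at wrist (282,100), and the other things are where they were. One last rib check.

```bash
python3 -c "
from m import *
f=load('wristF');i=f['img'][35:150,225:340];i=np.clip(255*(i/255.)**1.6,0,255).astype(np.uint8);cv2.imwrite('pics/wFc.png',cv2.resize(i,None,fx=5,fy=5,interpolation=cv2.INTER_CUBIC))
c,n=hoodpose(f,(225,35,340,150),.1797)
P,uv=cloud(f,(225,35,340,150));c=np.array([.583,.1776]);r=np.hypot(*(P[:,:2]-c).T);k=(r>.023)&(r<.031)&(P[:,2]>.12);print('skirt top z',np.median(P[k,2])); k=(r>.0362)&(r<.0385)&(P[:,2]>.09);print('flange z',np.median(P[k,2]))"
```

```text
n 2680 mean [0.5834 0.1778 0.1797] normal [-0.003  0.     1.   ] minenc 0.5829 0.1776 20.9 hullfit [0.583  0.1776] 0.0207 px [283. 103.]
skirt top z 0.13394948879126978
flange z 0.10463414818927749
```

View pics/wFc.png

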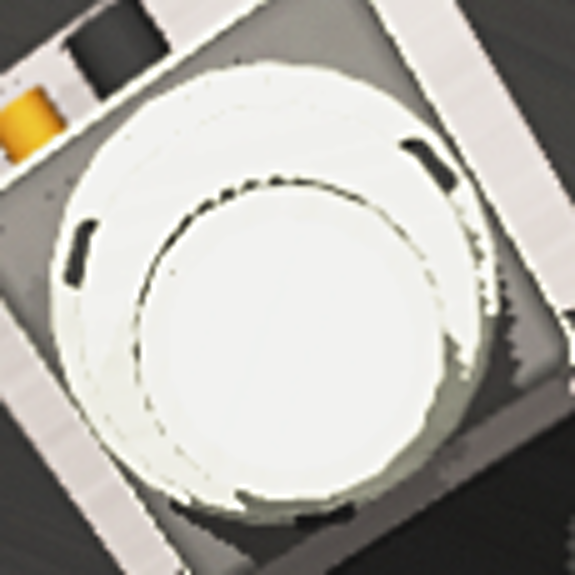

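```bash
python3 -c "
from m import *
f=load('wristF')
for q in ((432,165),(82,252),(326,516)): lug(f,(225+q[0]/5-.4,35+q[1]/5-.4),.1055)"
```

```text
lug az -22.5 r 0.0331 phi -40.7
lug az 96.3 r 0.0329 phi -39.5
lug az -142.8 r 0.0335 phi -40.4
```

```bash
python3 -c "
from bench import robot
print(robot.sign_off())"
```

```text
the job is handed in; nothing more can be done
None
```

The hood is fitted, home and released, and the job was handed in at about 25 s of the 45 s allowed. No verdict came back.

**What I did**
- **Landing:** I gripped the hood by its barrel and lowered it over the neck. I let it settle level on the lands, with its lugs about 52° after the slot centres and its underside 10.8 mm above the flange.
- **Backward:** Without lifting it, I turned it about 51° counter-clockwise. When I opened the fingers it dropped into the slots, with its underside 3.9 mm above the flange.
- **Forward:** I turned it clockwise in several grips until it stopped. The next two grips turned the tool about 12° and 9° against a moment of about 0.4 N m without moving the hood. I then let go and backed the arm away.

**Last checks**
- All three ribs put the lugs at phi 79.3 to 80.5°, against 80° for home in the notes. You give the posts at about 82°, so there is a difference of about 2°, within my measuring error.
- The underside is about 0.7 mm above the nominal flange height, against 0.5 mm expected, and the hood is level to 0.2°. My last depth image gave a slightly different figure, about 1.3 mm, which is within the 2 mm calibration.
- The arm is clear of the hood, and in the last scene picture the other things are where they were.

**What was not clean:** The tool drifted to a tilt of about 4° during the fast moves, and I could not correct it. The hood therefore leaned 2 to 3° in the jaws while being lowered and during some of the turns. It settled level each time I let go.

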